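# Find the filter case that rattles and show it to the inspection camera

## Robot

A 6-joint arm with a two-finger parallel gripper is mounted at the origin on the work surface. World frame = base frame: x ahead of the robot, y to its left, z up, the work surface at z = 0. Lengths are in m, angles in rad, forces in N, time in s.
With the tool pointing down it reaches from about 0.375 to 0.925 m from the base axis. Payload 5.7 kg.
Tool frame: the origin (TCP) lies between the finger pads; the fingertips stand robot.tip_reach ahead of it and the grasp point (between the pads) lies 8 mm behind it (robot.tip_reach is the distance from the TCP to the fingertips, in m); z points along the fingers, y is the direction in which the jaws open and shut (so a half turn about z gives the same grasp; the last joint's range is limited). The gripper opens to 85 mm and grips with 20 to 120 N. Pads are 22 mm wide; open, the fingers measure 114 mm over their backs; the gripper's body (76 mm by 85 mm) begins 54 mm behind the grasp point. The pads swing forward as they close: fully open they stand 13 mm farther back than shut.
Start: joints at [-1.459, 0.359, 1.51, -0, 1.272, -0.115], TCP at [0.135, -0.585, 0.242] pointing down, gripper open.
Joint ranges: [-2.97, 2.97], [-1.01, 2.36], [0.21, 2.38], [-0.96, 4.11], [0.2, 2.71], [-2.98, 2.98]. Speed limits (rad/s): [2.39, 2.39, 3.14, 3.14, 3.14, 3.14].

## Interface

Orientations are given as a unit quaternion [x, y, z, w].
In Python, from cell import robot, imaging, finish_job gives the robot as it stands.
- The arm moves only by the tool drive_tool, never from a script. Its argument "rows" is a list of rows, each a list of 3 entries, a list of its own where there are three numbers: the turn, a rotation vector about the world's x, y, z in units of 5 degrees (1.0 is 5 degrees), then the shift along the world's x, y, z in units of 40 mm (1.0 is 40 mm), then the finger opening in mm, from 0 to 85.4. A call has 1 to 8 rows; each row shifts and turns the pose as measured when the row begins; what a row does not reach is not made up. A row lasts 1/10 s, in which the tool goes at most 50 mm and 8.59 degrees, less where a joint would pass 70% of its speed; a pose out of reach is approached as far as the arm can. A call is refused whole if a number of a shift passes 1 or a number of a turn 1, either way. A call with a gripper value outside its range is refused whole. The fingers move at their own pace and stop on an object; "force" is the grip in N (left out, the last holds). Time passes only in rows, so rows that do not move let the fingers close. It gives the time, the measured TCP pose, the force and the opening at its end, in the units of the state.
- robot.state(): the state, without advancing time (a new reading comes with each control period).
- imaging.get_image(name): name is "side" or "top" or "wrist"; returns (picture, depth): 480x640x3 uint8, blue, green, red; 480x640 float32, m along the optical axis (not along the pixel's ray), 0 where there is no reading.
- imaging.camera_info(name): a dict with "K" (3x3 intrinsics, pixels), "eye" and "orientation" of the camera in the world. Camera axes: x right, y down, z forward; pixel columns grow to the right and rows downward; lengths in m; the calibration is good to about 2 mm. A picture is of the moment at which its call begins: read the wrist's pose just before it. camera_info takes no time and is no camera call; for the wrist camera it gives the pose at the moment of the call.
- finish_job(): hands the job in, once; it reports no verdict.
The state is a dict: "t": time; "joint_positions": joint angles; "qvel": joint speeds; "joint_torque": joint torques, N m; "tcp_pos": TCP position; "tool_rot": TCP orientation; "ft_force": force on the tool from outside, world axes, zero at the start; "moment": the same for the moment, N m; "gripper_width": finger opening in m.
Only numpy, scipy, OpenCV 4.12 (cv2) and the standard library are available. Lean on these libraries where they do the work, as an engineer would, in place of code of your own. Each camera call takes 0.05 s, during which the arm holds its last target.

## Task

First swivel the inspection camera to look straight along the white line on its base, and set it level. Then pick up the three sealed gold-coloured filter cases one at a time and shake each briskly to and fro along its length until you find the one with a part knocking loose inside, setting any sound one gently back upright on the mat. Hold the one that rattles up to the camera, level, its connector end squarely facing the middle of the lens and the connector about 10 cm from it, and finish there, still holding it in the gripper; leave everything else on the bench where it is.

Things in the scene. Friction and masses are not known exactly. Their poses are not given: they have to be found in the camera images.
- cam_pan (a joint): swivel of the small inspection camera's yoke about the upright post of its stand: 0 = camera looks straight along its base plate's front (the white line on the base), positive = turned to its left (counter-clockwise from above), range -1 to 1 rad; starts 0.3 to 0.75. Stiff by friction (0.15 N m), stays where it is left
- cam_tilt (a joint): tilt of the camera in its yoke about the level cross axis through the pivot: 0 = level, positive = lens down (and bar up), range -0.6 to 0.8 rad; starts 0.3 to 0.6. Stiff by friction (0.15 N m), stays where it is left
- cam_base: fixed stand of the inspection camera: dark grey base plate 130 x 90 x 14 mm with a white line from post to front edge, and a post; origin at the centre of the underside below the swivel axis, x to its front (the white line), z up
- cam_pivot (a point): where the swivel axis and the tilt axis cross, 150 mm above the work surface over the origin of cam_base, in the middle of the camera's body (white box 74 x 52 x 46 mm between two aluminium arms, whose tops are 166 mm above the work surface); axes turn with the camera: x out of the lens, y the tilt axis
- cam_lens (a point): front of the black lens, 75 mm ahead of the pivot; its x is the line of sight, z up
- cam_bar (a point): middle of the black rubber grip of the camera's pan bar, on the line of sight 130 mm behind the pivot: a round grip 16 mm thick and 72 mm long along that line (96 to 168 mm behind the pivot), the handle for swivel and tilt
- mat: blue-grey work mat 400 (x) x 500 (y) x 3 mm, fixed; origin at the centre of its underside. The three cases stand on it
- case_a: one of three sealed gold-coloured metal filter cases that look alike, 120 x 50 x 40 mm, 0.2 to 0.7 kg; origin at the centre of the underside, x along its length towards the end with the round steel connector, z up. Tabs 2.5 mm thick stick out 9 mm at the foot of both ends; hold it by the plain long sides (50 mm apart). Which one has the loose part changes each time and cannot be seen; weights differ anyway
- case_b: one of three sealed gold-coloured metal filter cases that look alike, 120 x 50 x 40 mm, 0.2 to 0.7 kg; origin at the centre of the underside, x along its length towards the end with the round steel connector, z up. Tabs 2.5 mm thick stick out 9 mm at the foot of both ends; hold it by the plain long sides (50 mm apart). Which one has the loose part changes each time and cannot be seen; weights differ anyway
- case_c: one of three sealed gold-coloured metal filter cases that look alike, 120 x 50 x 40 mm, 0.2 to 0.7 kg; origin at the centre of the underside, x along its length towards the end with the round steel connector, z up. Tabs 2.5 mm thick stick out 9 mm at the foot of both ends; hold it by the plain long sides (50 mm apart). Which one has the loose part changes each time and cannot be seen; weights differ anyway
- case_a_core: metal lining fixed inside case_a, unseen; origin and axes of the case. The loose part, in one of the three cases, is a 0.2 kg wound choke 36 mm across that slides easily 70 mm end to end: moved briskly to and fro along its length by some 8 cm, the held case knocks at each stop, and its weight shifts to the leading end and stays there (moment differs by 0.14 N m between the ends); sound cases do neither
- case_b_core: metal lining fixed inside case_b, unseen; origin and axes of the case
- case_c_core: metal lining fixed inside case_c, unseen; origin and axes of the case
- case_a_port (a point): free end of the steel coaxial connector of case_a (14 mm thick, 16 mm long): 76 mm from the case's origin along its x, 20 mm above its underside
- case_b_port (a point): free end of the steel coaxial connector of case_b (14 mm thick, 16 mm long): 76 mm from the case's origin along its x, 20 mm above its underside
- case_c_port (a point): free end of the steel coaxial connector of case_c (14 mm thick, 16 mm long): 76 mm from the case's origin along its x, 20 mm above its underside
- flange: short stainless vacuum fitting, 40 mm across, 30 mm high, standing on the mat among the cases; origin under its centre; leave it
- driver: screwdriver 160 mm long lying on the mat; leave it
- dish: shallow whitish plastic dish, 80 mm across, 14 mm high, on the mat; leave it
- meter: white hand-held meter, about 240 mm long and 30 mm high, lying to the right; leave it
- mouse: black computer mouse, 95 x 58 x 30 mm; leave it
- solvent: white bottle, 60 mm across, 150 mm high, beyond the camera; leave it
- bin: grey open parts bin 100 x 140 x 50 mm, beyond the camera; leave it

How it is judged:
On the way, in this order (a step that is already met when the one before it is completed fails the run):
1. the camera looks straight along its base and level (each within 8 degrees) (value of joint cam_pan between -0.14 and 0.14 rad and value of joint cam_tilt between -0.14 and 0.14 rad), for 0.2 s.
2. the case with the loose part, held in the fingers clear of the mat, is shaken: the part knocks on the end away from the connector (((height (world z) of case_a above 0.05 m and contact force between the fingers and case_a above 1 N and contact force between case_a_core_c0 and anything else above 1.2 N) or (height (world z) of case_b above 0.05 m and contact force between the fingers and case_b above 1 N and contact force between case_b_core_c0 and anything else above 1.2 N) or (height (world z) of case_c above 0.05 m and contact force between the fingers and case_c above 1 N and contact force between case_c_core_c0 and anything else above 1.2 N))).
3. and, still held clear of the mat, on the connector end (((height (world z) of case_a above 0.05 m and contact force between the fingers and case_a above 1 N and contact force between case_a_core_c3 and anything else above 1.2 N) or (height (world z) of case_b above 0.05 m and contact force between the fingers and case_b above 1 N and contact force between case_b_core_c3 and anything else above 1.2 N) or (height (world z) of case_c above 0.05 m and contact force between the fingers and case_c above 1 N and contact force between case_c_core_c3 and anything else above 1.2 N))).
At the end, for the whole second after the job is handed in: Camera straight and level within 8 degrees. The loose-part case held still in the fingers, clear of the surface, level and square to the lens within 17 degrees, its connector's end 60 to 140 mm from the lens and within 25 mm of the line of sight. The other two upright on the mat, released (all of step 1 and (((height (world z) of case_a above 0.05 m and contact force between the fingers and case_a above 1 N and contact force between case_a_core and anything else above 0.3 N and x of case_a_port in the frame of cam_lens between 0.06 and 0.14 m and x of case_a in the frame of cam_lens above 0.1 m and y of case_a_port in the frame of cam_lens between -0.025 and 0.025 m and z of case_a_port in the frame of cam_lens between -0.025 and 0.025 m and angle between the x axis of case_a and the x axis of cam_lens, either way round below 0.3 rad and angle between case_a's own z axis and vertical below 0.3 rad and linear speed of case_a below 0.03 m/s) and (x of case_b in the frame of mat between -0.2 and 0.2 m and y of case_b in the frame of mat between -0.25 and 0.25 m and height (world z) of case_b below 0.01 m and angle between case_b's own z axis and vertical below 0.1 rad and contact force between the fingers and case_b below 0.1 N and linear speed of case_b below 0.02 m/s) and (x of case_c in the frame of mat between -0.2 and 0.2 m and y of case_c in the frame of mat between -0.25 and 0.25 m and height (world z) of case_c below 0.01 m and angle between case_c's own z axis and vertical below 0.1 rad and contact force between the fingers and case_c below 0.1 N and linear speed of case_c below 0.02 m/s)) or ((height (world z) of case_b above 0.05 m and contact force between the fingers and case_b above 1 N and contact force between case_b_core and anything else above 0.3 N and x of case_b_port in the frame of cam_lens between 0.06 and 0.14 m and x of case_b in the frame of cam_lens above 0.1 m and y of case_b_port in the frame of cam_lens between -0.025 and 0.025 m and z of case_b_port in the frame of cam_lens between -0.025 and 0.025 m and angle between the x axis of case_b and the x axis of cam_lens, either way round below 0.3 rad and angle between case_b's own z axis and vertical below 0.3 rad and linear speed of case_b below 0.03 m/s) and (x of case_a in the frame of mat between -0.2 and 0.2 m and y of case_a in the frame of mat between -0.25 and 0.25 m and height (world z) of case_a below 0.01 m and angle between case_a's own z axis and vertical below 0.1 rad and contact force between the fingers and case_a below 0.1 N and linear speed of case_a below 0.02 m/s) and (x of case_c in the frame of mat between -0.2 and 0.2 m and y of case_c in the frame of mat between -0.25 and 0.25 m and height (world z) of case_c below 0.01 m and angle between case_c's own z axis and vertical below 0.1 rad and contact force between the fingers and case_c below 0.1 N and linear speed of case_c below 0.02 m/s)) or ((height (world z) of case_c above 0.05 m and contact force between the fingers and case_c above 1 N and contact force between case_c_core and anything else above 0.3 N and x of case_c_port in the frame of cam_lens between 0.06 and 0.14 m and x of case_c in the frame of cam_lens above 0.1 m and y of case_c_port in the frame of cam_lens between -0.025 and 0.025 m and z of case_c_port in the frame of cam_lens between -0.025 and 0.025 m and angle between the x axis of case_c and the x axis of cam_lens, either way round below 0.3 rad and angle between case_c's own z axis and vertical below 0.3 rad and linear speed of case_c below 0.03 m/s) and (x of case_a in the frame of mat between -0.2 and 0.2 m and y of case_a in the frame of mat between -0.25 and 0.25 m and height (world z) of case_a below 0.01 m and angle between case_a's own z axis and vertical below 0.1 rad and contact force between the fingers and case_a below 0.1 N and linear speed of case_a below 0.02 m/s) and (x of case_b in the frame of mat between -0.2 and 0.2 m and y of case_b in the frame of mat between -0.25 and 0.25 m and height (world z) of case_b below 0.01 m and angle between case_b's own z axis and vertical below 0.1 rad and contact force between the fingers and case_b below 0.1 N and linear speed of case_b below 0.02 m/s)))); the arm keeps its last pose, push and grip.
It fails at once if another thing on the bench is shoved (more than 30 mm; screwdriver 40 mm) (distance of any of flange, dish, meter, mouse, solvent, bin from where it was at the start of the episode above 0.03 m or distance of driver from where it was at the start of the episode above 0.04 m).
It fails at once if a case is dropped or thrown ((linear speed of case_a above 0.5 m/s and contact force between the fingers and case_a below 0.05 N) or (linear speed of case_b above 0.5 m/s and contact force between the fingers and case_b below 0.05 N) or (linear speed of case_c above 0.5 m/s and contact force between the fingers and case_c below 0.05 N)).
It also fails if it takes over 70 s, if anything falls off the work surface, if the arm or the gripper's body presses on something with over 40 N, if the wrist force passes 120 N, or if a joint passes its speed limit or range.

## Working session

There is one attempt and no reset: what is moved stays moved. The work goes in short steps, Python scripts to look and compute and a tool call to move; the robot and the scene stay as the last step left them, time stands still between calls to the robot, and variables do not carry over. Pictures are saved under pics/ and viewed, and the job is handed in when it is done.

Besides the shell and the picture viewer there is one more tool, called after "Call:" by a JSON object that holds its "op" and its "data". drive_tool: Moves the arm, as the interface text tells. Its arguments: {"type":"object","properties":{"rows":{"type":"array"},"force":{"type":"number"}},"required":["rows"]}

```bash
ls; mkdir -p pics
python3 - <<'E'
from cell import robot, imaging
import cv2
print(robot.state(), robot.tip_reach)
for n in ("side","top","wrist"):
    i=imaging.camera_info(n);print(n,i)
    p,d=imaging.get_image(n);cv2.imwrite(f"pics/{n}0.png",p)
    import numpy as np;np.save(f"pics/{n}0.npy",d)
E
```

```text
pics
{'t': 0.0, 'joint_positions': array([-1.45908993e+00,  3.59497736e-01,  1.51147702e+00,  1.71185977e-05,
        1.27250144e+00, -1.15098157e-01]), 'qvel': array([ 0.00135002, -0.00017989, -0.00096206, -0.00171689, -0.00203286,
       -0.00052163]), 'joint_torque': array([ 1.53043489e-03, -5.27611971e+01, -2.78618664e+01, -1.63492405e-04,
        1.33242985e-02,  1.78393390e-05]), 'tcp_pos': array([ 0.1348416 , -0.58394897,  0.24144094]), 'tool_rot': array([ 9.93576694e-01,  1.13156817e-01,  9.77604922e-06, -9.41752062e-04]), 'ft_force': array([ 0.56482333, -0.0174102 , -0.0462251 ]), 'moment': array([ 0.02124659, -0.01654313,  0.03327903]), 'gripper_width': 0.0855828043699784} 0.011
side {'K': array([[596.3273411 ,   0.        , 311.3265765 ],
       [  0.        , 596.3273411 , 244.07495826],
       [  0.        ,   0.        ,   1.        ]]), 'eye': array([0.16464139, 1.02390065, 1.1665765 ]), 'orientation': array([-0.1659427 ,  0.9052933 , -0.38381948,  0.07476415])}
top {'K': array([[441.38985075,   0.        , 318.28889035],
       [  0.        , 441.38985075, 236.50834424],
       [  0.        ,   0.        ,   1.        ]]), 'eye': array([0.40127742, 0.00271842, 1.35988961]), 'orientation': array([ 0.71161716, -0.70042057,  0.03699359, -0.04054037])}
wrist {'K': array([[355.1816787 ,   0.        , 324.11299468],
       [  0.        , 355.1816787 , 243.18709499],
       [  0.        ,   0.        ,   1.        ]]), 'eye': array([ 0.21752595, -0.56665171,  0.37242702]), 'orientation': array([ 0.77204647, -0.6133285 , -0.10423235,  0.13003081])}
```

View pics/top0.png

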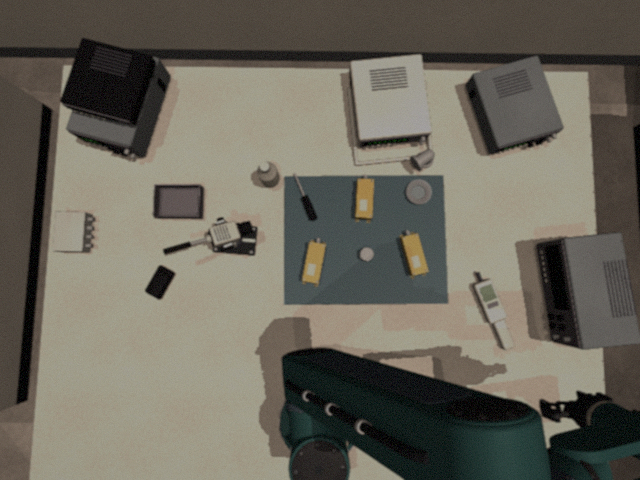

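View pics/side0.png

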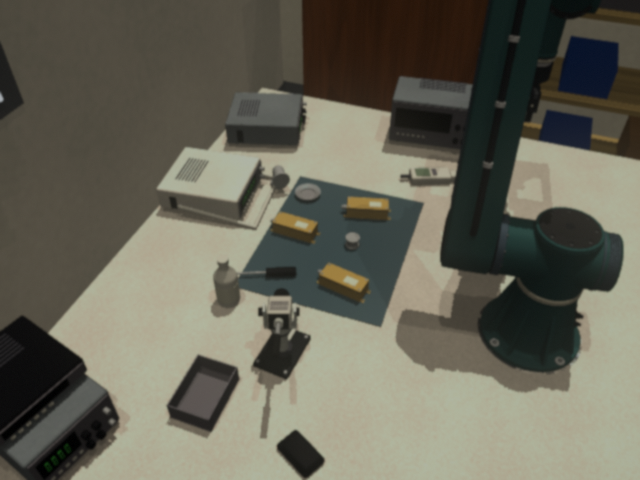

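```bash
cat > h.py <<'E'
from cell import robot, imaging
import cv2, numpy as np
from scipy.spatial.transform import Rotation as R
def shot(n,tag,crop=None,s=1):
    i=imaging.camera_info(n);p,d=imaging.get_image(n)
    np.savez(f"pics/{tag}.npz",d=d,p=p,K=i["K"],eye=i["eye"],q=i["orientation"])
    save(p,tag,crop,s); return p,d,i
def save(p,tag,crop=None,s=1):
    if crop: x0,y0,x1,y1=crop;p=p[y0:y1,x0:x1]
    cv2.imwrite(f"pics/{tag}.png",cv2.resize(p,None,fx=s,fy=s,interpolation=cv2.INTER_CUBIC))
def load(tag):
    z=np.load(f"pics/{tag}.npz");return z
def ray(z,u,v,h):
    # intersection with height h
    K=z["K"];r=R.from_quat(z["q"]).apply([(u-K[0,2])/K[0,0],(v-K[1,2])/K[1,1],1.])
    return z["eye"]+r*(h-z["eye"][2])/r[2]
def cloud(z):
    K=z["K"];d=z["d"];v,u=np.mgrid[:480,:640]
    P=np.stack([(u-K[0,2])/K[0,0]*d,(v-K[1,2])/K[1,1]*d,d],-1).reshape(-1,3)
    return (R.from_quat(z["q"]).apply(P)+z["eye"]).reshape(480,640,3)
def proj(z,p):
    c=R.from_quat(z["q"]).inv().apply(np.array(p)-z["eye"]);return z["K"][:2,:2]@(c[:2]/c[2])+z["K"][:2,2]
E
python3 - <<'E'
from h import *
shot("top","t1",(150,150,450,310),2.6)
z=load("t1");p=z["p"]
save(p,"t1cam",(150,205,270,285),6.6)
save(p,"t1mat",(280,170,450,310),4.6)
shot("side","s1",(230,270,340,390),6)
E
```

```text
(no output)
```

View pics/t1cam.png

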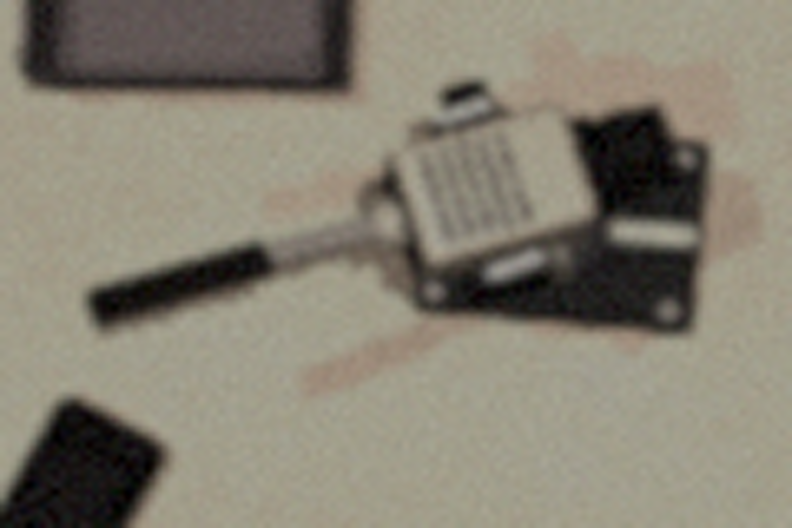

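View pics/t1mat.png

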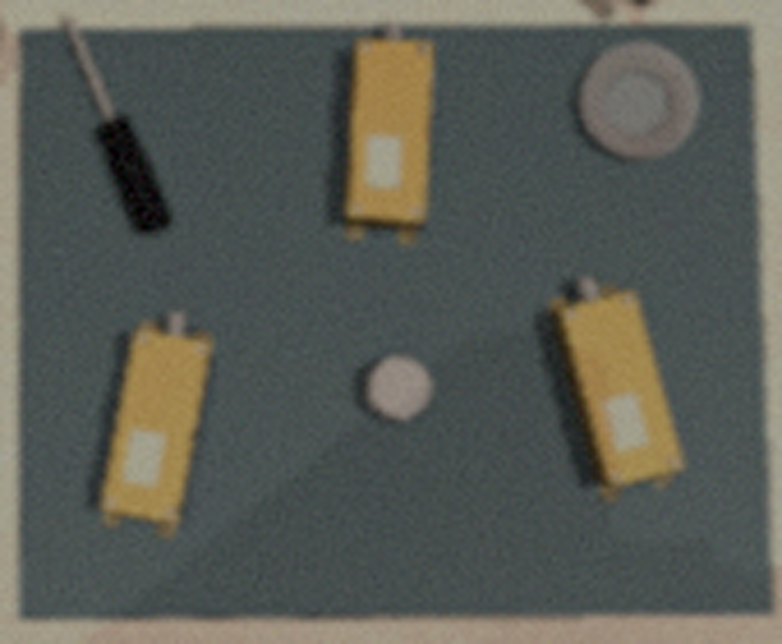

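View pics/s1.png

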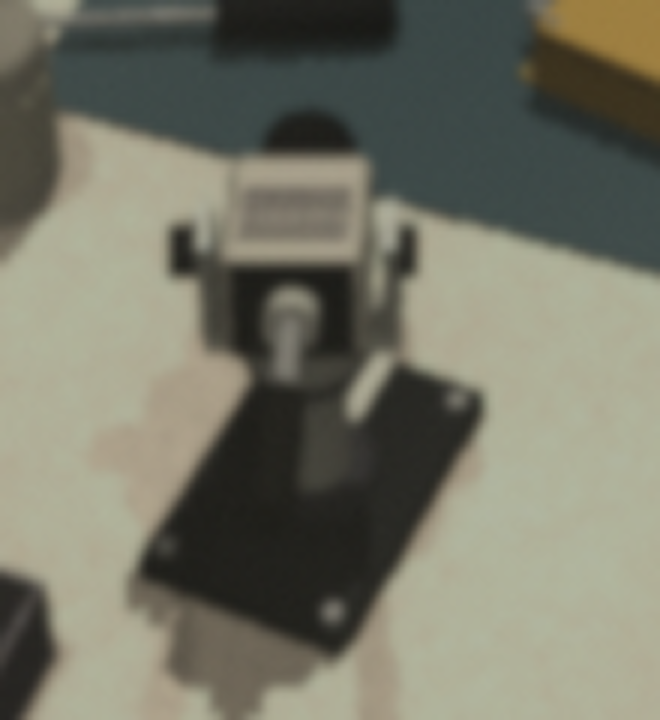

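Run:
```python
from h import *
np.set_printoptions(precision=4,suppress=True)
z=load("t1");C=cloud(z)
f=lambda u,v,h:ray(z,150+u/6.6,205+v/6.6,h)
for n,(u,v) in dict(s1=(688,158),s2=(668,310),s3=(434,292),c1=(707,143),c2=(690,330),c3=(415,303),l1=(608,232),l2=(697,236)).items(): print(n,f(u,v,.014))
for n,(u,v) in dict(grip_end=(95,310),grip_mid=(180,288),grip_front=(262,260),box=(490,180),arm=(515,265),lens=(625,150)).items():
    uu,vv=int(150+u/6.6),int(205+v/6.6); print(n,C[vv-1:vv+2,uu-1:uu+2].reshape(-1,3)[:, :].mean(0),C[vv-1:vv+2,uu-1:uu+2,2].ravel())
g=lambda u,v,h:ray(z,280+u/4.6,170+v/4.6,h)
for n,(u,v,h) in dict(A=[(137,332,.043),(212,345,.043),(182,522,.043),(104,512,.043)] and (0,0,0),).items(): pass
for n,L in dict(left=[(135,325),(212,340),(180,522),(102,512)],mid=[(356,40),(434,42),(424,224),(346,220)],right=[(552,305),(635,290),(684,466),(604,488)]).items():
    P=np.array([g(u,v,.043) for u,v in L]);c=P.mean(0);d=(P[0]+P[1]-P[2]-P[3])/2;w=(P[0]+P[3]-P[1]-P[2])/2
    print(n,c,np.linalg.norm(d),np.linalg.norm(w),"yaw",np.degrees(np.arctan2(d[1],d[0])),np.degrees(np.arctan2(-w[0],w[1])))
for n,(u,v,h) in dict(flange=(398,386,.033),dish=(638,100,.017),tip=(68,20,.01),hend=(152,230,.02),mTL=(22,30,.003),mTR=(750,27,.003),mBL=(22,615,.003),mBR=(770,612,.003)).items(): print(n,g(u,v,h))
s=load("s1");Cs=cloud(s)
q=lambda u,v:(230+u/6,270+v/6)
for n,(u,v,h) in dict(l1=(348,415,.014),l2=(388,355,.014),scr=(456,400,.014),scr2=(332,612,.014),scr3=(165,545,.014)).items(): print("side",n,ray(s,*q(u,v),h))
```

```text
s1 [0.5698 0.208  0.014 ]
s2 [0.4987 0.215  0.014 ]
s3 [0.5054 0.3238 0.014 ]
c1 [0.577  0.1994 0.014 ]
c2 [0.4896 0.2045 0.014 ]
c3 [0.5001 0.3325 0.014 ]
l1 [0.5346 0.2441 0.014 ]
l2 [0.5334 0.2026 0.014 ]
grip_end [0.4849 0.42   0.1886] [0.2122 0.2142 0.2137 0.2037 0.2116 0.2127 0.003  0.212  0.2146]
grip_mid [0.4925 0.3813 0.2021] [0.1992 0.2035 0.2003 0.2035 0.2024 0.2012 0.2046 0.2039 0.2001]
grip_front [0.5045 0.3533 0.1917] [0.1921 0.1877 0.1969 0.1954 0.1904 0.1856 0.1971 0.192  0.1883]
box [0.5399 0.2649 0.1758] [0.1759 0.1748 0.1737 0.1799 0.1752 0.1768 0.1774 0.1776 0.171 ]
arm [0.5058 0.255  0.1649] [0.1631 0.167  0.1645 0.1645 0.1678 0.1687 0.1671 0.1607 0.1609]
lens [0.5577 0.2157 0.1504] [0.1473 0.1533 0.1534 0.1532 0.1492 0.1472 0.1469 0.155  0.1483]
left [0.4689 0.0215 0.043 ] 0.12139692259847229 0.05091011940930599 yaw -9.0149851247849 -8.266004528705349
mid [ 0.6643 -0.1285  0.043 ] 0.12130805850890662 0.051356839922698405 yaw -2.8497611105716496 -1.3571111671892482
right [ 0.498  -0.2775  0.043 ] 0.12049359670537929 0.05448275355016249 yaw 15.32384918201452 13.635177410476887
flange [ 0.4969 -0.1354  0.033 ]
dish [ 0.6933 -0.2976  0.017 ]
tip [0.7442 0.0873 0.01  ]
hend [0.5995 0.0275 0.02  ]
mTL [0.7386 0.119  0.003 ]
mTR [ 0.7481 -0.3774  0.003 ]
mBL [0.3434 0.1094 0.003 ]
mBR [ 0.3534 -0.3848  0.003 ]
side l1 [0.536  0.2365 0.014 ]
side l2 [0.5323 0.2031 0.014 ]
side scr [0.4984 0.2145 0.014 ]
side scr2 [0.5061 0.3241 0.014 ]
side scr3 [0.5783 0.3187 0.014 ]
```

Call:
{"op": "drive_tool", "data": {"rows": [[[0,0,1],[0.9,0.9,0.3],85],[[0,0,1],[0.9,0.9,0.3],85],[[0,0,1],[0.9,0.9,0.3],85],[[0,0,1],[0.9,0.9,0.3],85],[[0,0,1],[0.9,0.9,0.3],85],[[0,0,1],[0.9,0.9,0],85],[[0,0,1],[0.9,0.9,0],85],[[0,0,1],[0.9,0.9,0],85]], "force": 20}}

```text
t: 1.05
tcp_pos: [0.4125, -0.3051, 0.3006]
tool_rot: [0.891, 0.453, -0.0, 0.002]
ft_force: [0.2, -0.6, -0.1]
gripper_width: 0.0852
```

Call:
{"op": "drive_tool", "data": {"rows": [[[0,0,1],[0.5,1,0],85],[[0,0,1],[0.5,1,0],85],[[0,0,1],[0.5,1,0],85],[[0,0,1],[0.5,1,0],85],[[0,0,1],[0,1,0],85],[[0,0,1],[0,1,0],85],[[0,0,1],[0,1,0],85],[[0,0,1],[0,1,0],85]]}}

```text
t: 1.85
tcp_pos: [0.4993, 0.0285, 0.301]
tool_rot: [0.671, 0.741, 0.003, 0.003]
ft_force: [-0.0, -0.2, -0.9]
gripper_width: 0.0852
```

Call:
{"op": "drive_tool", "data": {"rows": [[[0,0,1],[0,1,0],85],[[0,0,1],[0,1,0],85],[[0,0,1],[0,1,0],85],[[0,0,0.5],[0,1,0],85],[[0,0,0],[0,1,0],85],[[0,0,0],[0,1,0],85],[[0,0,0],[0,1,0],85],[[0,0,0],[0,1,0],85]]}}

```text
t: 2.65
tcp_pos: [0.4965, 0.3622, 0.3011]
tool_rot: [0.543, 0.839, 0.003, 0.004]
ft_force: [0.8, -0.2, 0.2]
gripper_width: 0.0845
```

Run:
```python
from h import *
s=robot.state();print(s["tcp_pos"],s["tool_rot"],s["ft_force"],s["moment"])
p,d,i=shot("wrist","w1",None,1.2)
```

```text
[0.49647134 0.36221362 0.30108813] [0.54339271 0.83946448 0.00331053 0.00357732] [ 0.82355976 -0.17053236  0.2256633 ] [ 0.01717138 -0.04280935 -0.02853815]
```

View pics/w1.png

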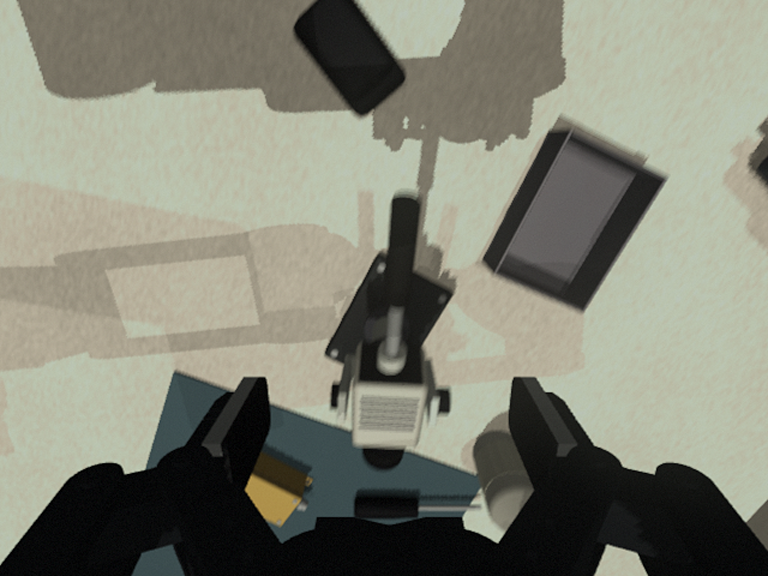

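Call:
{"op": "drive_tool", "data": {"rows": [[[0,0,-0.5],[-0.1,0.5,-0.9],85],[[0,0,0],[0,0,-0.9],85],[[0,0,0],[0,0,-0.9],85],[[0,0,0],[0,0,-0.2],60],[[0,0,0],[0,0,0],40],[[0,0,0],[0,0,0],20]]}}

```text
t: 3.3
tcp_pos: [0.4926, 0.3933, 0.1839]
tool_rot: [0.559, 0.829, 0.008, 0.003]
ft_force: [-0.5, -0.3, -0.2]
gripper_width: 0.0432
```

Run:
```python
from h import *
s=robot.state();print(s["tcp_pos"],s["tool_rot"],s["ft_force"],s["moment"])
p,d,i=shot("wrist","w2",None,1.2)
```

```text
[0.49263339 0.39332567 0.18392181] [0.55909382 0.82905661 0.00829528 0.00322793] [-0.46184815 -0.3448027  -0.19201539] [ 0.00980183 -0.02429597  0.08200872]
```

View pics/w2.png

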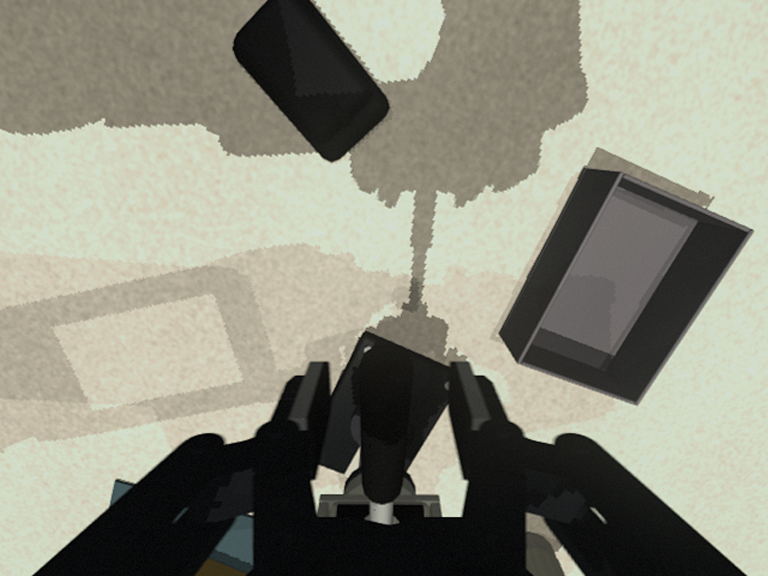

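Call:
{"op": "drive_tool", "data": {"rows": [[[0,0,0],[0,-0.2,0],10],[[0,0,0],[0,0,0],10],[[0,0,0],[0,0,0],10],[[0,0,0],[0,0,0],10]]}}

```text
t: 3.75
tcp_pos: [0.4943, 0.3842, 0.1885]
tool_rot: [0.56, 0.828, 0.011, 0.004]
ft_force: [-0.3, -0.1, -2.0]
gripper_width: 0.0152
```

Call:
{"op": "drive_tool", "data": {"rows": [[[0,0,-0.87],[0.22,0.13,-0.2],10],[[0,0,-0.87],[0.22,0.1,-0.2],10],[[0,0,-0.87],[0.22,0.08,-0.2],10],[[0,0,-0.87],[0.22,0.05,-0.2],10],[[0,0,-0.87],[0.22,0.02,-0.2],10],[[0,0,-0.87],[0.22,0,-0.2],10],[[0,0,0],[0,0,0],10]]}}

```text
t: 4.45
tcp_pos: [0.5494, 0.4009, 0.1443]
tool_rot: [0.738, 0.675, 0.012, 0.008]
ft_force: [0.9, -1.3, -0.6]
gripper_width: 0.0154
```

Run:
```python
from h import *
s=robot.state();print(s["tcp_pos"],s["tool_rot"],s["ft_force"],s["moment"])
shot("top","t2",(150,205,270,285),6.6)
shot("side","s2",(230,270,340,390),6)
```

```text
[0.54935435 0.40086583 0.14430678] [0.73789032 0.67477695 0.01158274 0.00773176] [ 0.85197293 -1.34204509 -0.64773152] [-0.3436347  -0.03913643 -0.0658939 ]
```

View pics/t2.png

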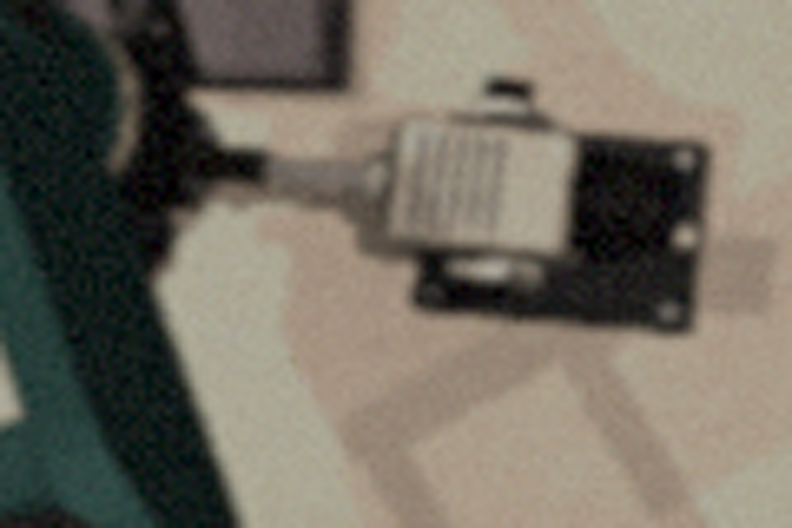

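View pics/s2.png

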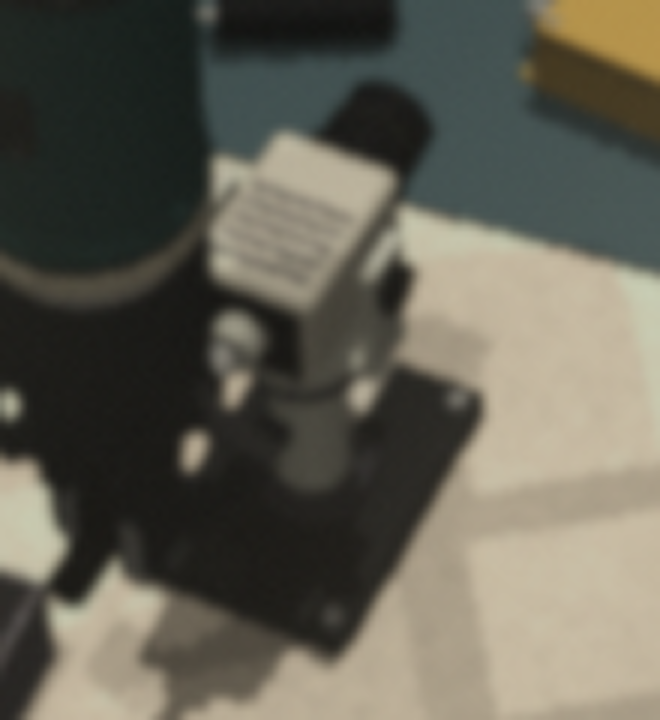

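Call:
{"op": "drive_tool", "data": {"rows": [[[0,0,0],[0,0,0],50],[[0,0,0],[0,0,0],85],[[0,0,0],[0,0,0],85],[[0,0,0],[0,0,0.5],85],[[0,0,0],[0,0,1],85],[[0,0,0],[0,0,1],85],[[0,0,-1],[-0.4,-1,1],85],[[0,0,-1],[-0.4,-1,0.3],85]]}}

```text
t: 5.35
tcp_pos: [0.5167, 0.3304, 0.2944]
tool_rot: [0.791, 0.611, 0.012, 0.006]
ft_force: [0.9, -1.3, 0.2]
gripper_width: 0.085
```

Run:
```python
from h import *
s=robot.state();print(s["tcp_pos"],s["tool_rot"],s["ft_force"],s["moment"],s["joint_positions"])
shot("top","t3",(150,205,270,285),6.6)
shot("side","s3",(230,270,340,390),6)
shot("wrist","w3",None,1)
```

```text
[0.51669625 0.33041164 0.29444388] [0.79117172 0.61144692 0.01177895 0.00642031] [ 0.91985244 -1.34733518  0.18752677] [-0.01619027 -0.02037457 -0.02208937] [ 0.46109514  0.32437235  1.43061873 -0.00816322  1.36099263  0.71757453]
```

View pics/t3.png

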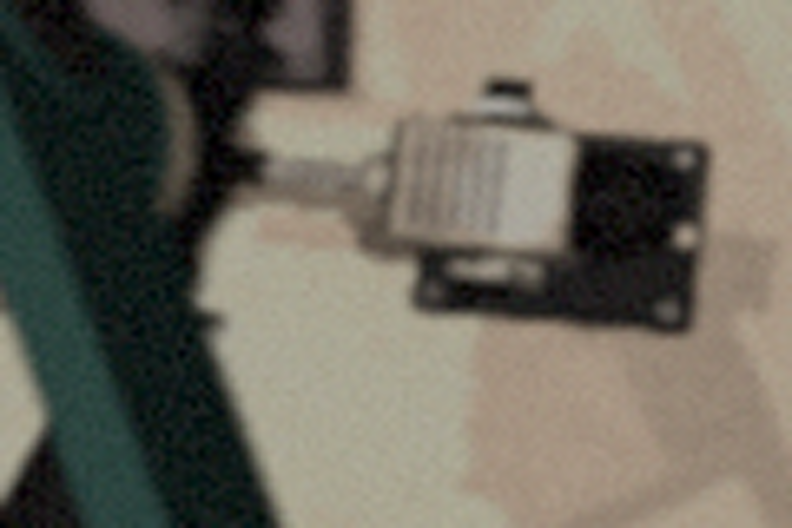

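View pics/s3.png

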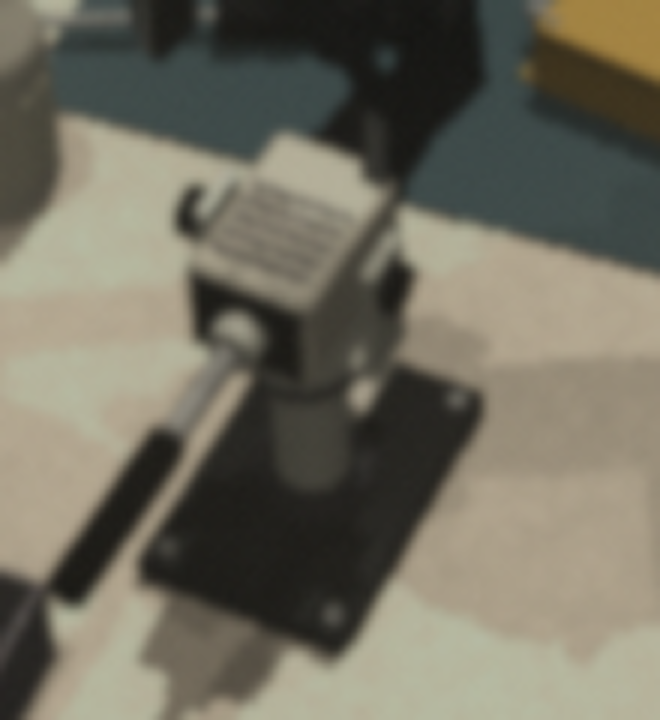

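View pics/w3.png

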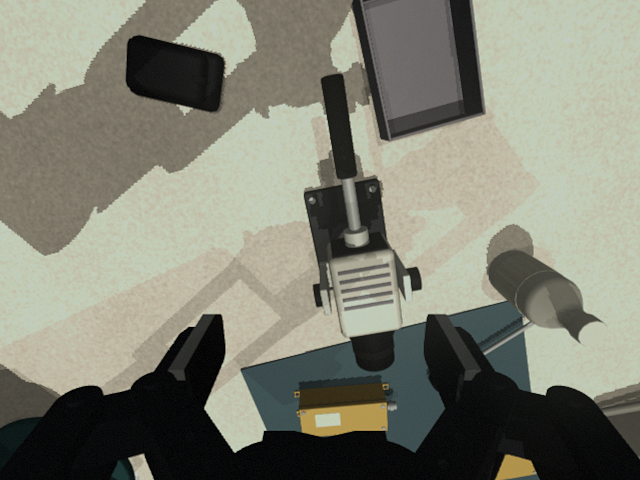

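Run:
```python
from h import *
np.set_printoptions(precision=4,suppress=True)
z=load("w3");C=cloud(z)
for u,v in [(333,80),(336,100),(340,125),(343,150),(346,172),(349,200),(353,222),(365,275),(365,320)]:
    print((u,v),np.median(C[v-1:v+2,u-1:u+2].reshape(-1,3),axis=0))
for u,v in [(312,201),(374,189)]: print(ray(z,u,v,.014))
# box top plane
B=C[262:326,340:392].reshape(-1,3);B=B[(B[:,2]>.16)&(B[:,2]<.19)]
c=B.mean(0);n=np.linalg.svd(B-c,full_matrices=False)[2][2];n*=np.sign(n[2]);print("box",c,n)
f=np.array([-.07,-.9976,0]);print("tilt deg",np.degrees(np.arcsin(n@f)))
s=load("s3");q=lambda u,v:(230+u/6,270+v/6);C=cloud(s)
for u,v in [(165,445),(120,515),(75,585)]:
    a=[int(round(t)) for t in q(u,v)];print("side grip",ray(s,*q(u,v),.155),C[a[1],a[0]])
```

```text
(333, 80) [0.5513 0.4303 0.1612]
(336, 100) [0.5502 0.4176 0.1607]
(340, 125) [0.549  0.4009 0.1609]
(343, 150) [0.547  0.3836 0.1599]
(346, 172) [0.5455 0.3677 0.16  ]
(349, 200) [0.5428 0.3458 0.1561]
(353, 222) [0.5419 0.3275 0.1554]
(365, 275) [0.5406 0.2888 0.1731]
(365, 320) [0.532  0.2496 0.1721]
[0.5059 0.3235 0.014 ]
[0.5795 0.3186 0.014 ]
box [0.5375 0.2728 0.1727] [-0.0084 -0.0297  0.9995]
tilt deg 1.7288279310941803
side grip [0.5451 0.3671 0.155 ] [0.5435 0.3677 0.1571]
side grip [0.5472 0.3992 0.155 ] [0.5467 0.4002 0.156 ]
side grip [0.5492 0.4303 0.155 ] [0.548  0.4343 0.1594]
```

Call:
{"op": "drive_tool", "data": {"rows": [[[0,0,-1],[-0.15,-1,0],85],[[0,0,-1],[-0.15,-1,0],85],[[0,0,-1],[-0.15,-1,0],85],[[0,0,-1],[-0.15,-1,0],85],[[0,0,-1],[-0.15,-1,0],85],[[0,0,-1],[-0.15,-1,0],85],[[0,0,-1],[-0.15,-1,0],85],[[0,0,-1],[-0.15,-0.7,0],85]]}}

```text
t: 6.3
tcp_pos: [0.4668, 0.0194, 0.2886]
tool_rot: [0.954, 0.301, 0.009, 0.007]
ft_force: [1.0, 0.5, -1.0]
gripper_width: 0.0853
```

Call:
{"op": "drive_tool", "data": {"rows": [[[0,0,-1],[0,0,0],85],[[0,0,-1],[0,0,0],85],[[0,0,-1],[0,0,0],85],[[0,0,-1],[0,0,0],85],[[0,0,-1],[0,0,0],85],[[0,0,-1],[0,0,0],85],[[0,0,-1],[0,0,0],85],[[0,0,-1],[0,0,0],85]]}}

```text
t: 7.1
tcp_pos: [0.4691, 0.0196, 0.2839]
tool_rot: [0.998, -0.056, 0.004, 0.007]
ft_force: [-0.1, -1.1, -0.9]
gripper_width: 0.0848
```

```bash
cat >> h.py <<'E'
def togo(x,y,z,yaw):
    s=robot.state();Rt=R.from_matrix(np.array([[np.cos(yaw),np.sin(yaw),0],[np.sin(yaw),-np.cos(yaw),0],[0,0,-1]]))
    dr=(Rt*R.from_quat(s["tool_rot"]).inv()).as_rotvec(degrees=True)/5
    print("t",s["t"],"turn",dr.round(2),"shift",((np.array([x,y,z])-s["tcp_pos"])/.04).round(2),"q6",s["joint_positions"][5].round(2),"F",s["ft_force"].round(2),"M",s["moment"].round(3))
E
python3 - <<'E'
from h import *
togo(.469,.0215,.25,np.radians(-8.7))
shot("wrist","w4",None,1)
E
```

```text
t 7.1 turn [ 0.18  0.07 -0.47] shift [-0.    0.05 -0.85] q6 1.59 F [-0.06 -1.07 -0.85] M [ 0.002  0.017 -0.   ]
```

View pics/w4.png

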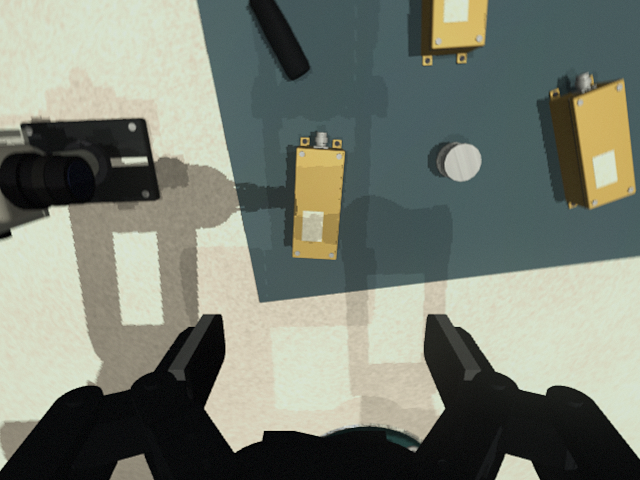

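Run:
```python
from h import *
np.set_printoptions(precision=4,suppress=True)
z=load("w4")
def case(n,L):
    P=np.array([ray(z,u,v,.043) for u,v in L]);c=P.mean(0);d=(P[0]+P[1]-P[2]-P[3])/2;w=(P[0]+P[3]-P[1]-P[2])/2
    print(n,c,np.linalg.norm(d),np.linalg.norm(w),"yaw",np.degrees(np.arctan2(d[1],d[0])),np.degrees(np.arctan2(-w[0],w[1])))
case("left",[(297,149),(345,151),(337,260),(292,257)])
case("right",[(563,98),(624,80),(636,193),(588,209)])
for u,v in [(132,127),(145,194),(28,129)]: print(ray(z,u,v,.014))
print(ray(z,108,161,.014),ray(z,150,160,.014))
```

```text
left [0.4679 0.0215 0.043 ] 0.11841574704918537 0.049735139824127306 yaw -9.99592800043062 -9.720443841272587
right [ 0.4962 -0.2766  0.043 ] 0.12075394361922609 0.0545846184755927 yaw 16.859631141883252 11.604200788344391
[0.5701 0.2089 0.014 ]
[0.4982 0.2147 0.014 ]
[0.5802 0.3187 0.014 ]
[0.5384 0.2449 0.014 ] [0.5344 0.1991 0.014 ]
```

Call:
{"op": "drive_tool", "data": {"rows": [[[0.18,0.07,-0.6],[0,0.05,-1],85],[[0,0,0],[0,0,-1],85],[[0,0,0],[0,0,-1],85],[[0,0,0],[0,0,-1],85],[[0,0,0],[0,0,-1],85],[[0,0,0],[0,0,0],85]]}}

```text
t: 7.75
tcp_pos: [0.4739, 0.0246, 0.0781]
tool_rot: [0.997, -0.076, 0.004, -0.001]
ft_force: [-1.5, -0.2, -0.0]
gripper_width: 0.085
```

Run:
```python
from h import *
togo(.468,.0215,.02,np.radians(-9.6))
```

```text
t 7.75 turn [-0.03  0.1  -0.17] shift [-0.15 -0.08 -1.45] q6 1.62 F [-1.49 -0.23 -0.01] M [0.052 0.022 0.031]
```

Call:
{"op": "drive_tool", "data": {"rows": [[[0,0.1,-0.17],[-0.15,-0.08,-0.75],85],[[0,0,0],[0,0,-0.7],85],[[0,0,0],[0,0,0],60],[[0,0,0],[0,0,0],45],[[0,0,0],[0,0,0],40],[[0,0,0],[0,0,0],40],[[0,0,0],[0,0,0],40]], "force": 80}}

```text
t: 8.45
tcp_pos: [0.4754, 0.0224, 0.0267]
tool_rot: [0.997, -0.079, 0.005, -0.001]
ft_force: [-0.1, -0.1, -4.1]
gripper_width: 0.0488
```

Run:
```python
from h import *
togo(.468,.0215,.02,np.radians(-9.6));print(robot.state()["gripper_width"])
shot("wrist","w5",None,1)
```

```text
t 8.45 turn [-0.02  0.11 -0.1 ] shift [-0.18 -0.02 -0.17] q6 1.62 F [-0.09 -0.15 -4.13] M [-0.071 -0.056  0.006]
0.0488423120629281
```

View pics/w5.png

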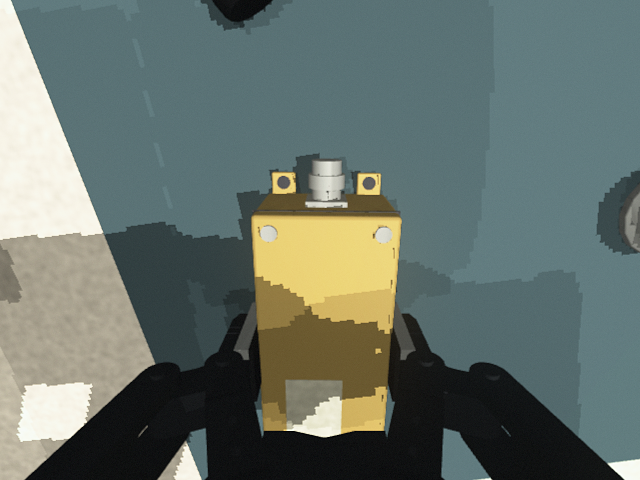

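Call:
{"op": "drive_tool", "data": {"rows": [[[0,0,0],[0,0,0.5],40],[[0,0,0],[0,0,1],40],[[0,0,0],[0,0,1],40],[[0,0,0],[0,0,0.5],40],[[0,0,0],[0,0,0],40],[[0,0,0],[0,0,0],40]], "force": 100}}

```text
t: 9.1
tcp_pos: [0.4733, 0.0226, 0.1518]
tool_rot: [0.997, -0.079, 0.005, -0.001]
ft_force: [-0.9, -0.5, -3.7]
gripper_width: 0.0485
```

Run:
```python
from h import *
togo(.468,.0215,.12,np.radians(-9.6))
```

```text
t 9.1 turn [-0.02  0.11 -0.11] shift [-0.13 -0.03 -0.8 ] q6 1.63 F [-0.92 -0.47 -3.67] M [0.044 0.041 0.004]
```

Call:
{"op": "drive_tool", "data": {"rows": [[[0,0,0],[1,-0.17,0],40],[[0,0,0],[1,-0.17,0],40],[[0,0,0],[-1,0.17,0],40],[[0,0,0],[-1,0.17,0],40],[[0,0,0],[1,-0.17,0],40],[[0,0,0],[1,-0.17,0],40],[[0,0,0],[0,0,0],40],[[0,0,0],[0,0,0],40]]}}

```text
t: 9.9
tcp_pos: [0.5307, 0.0112, 0.129]
tool_rot: [0.997, -0.079, -0.021, -0.002]
ft_force: [-0.2, -0.5, -3.8]
gripper_width: 0.0488
```

Run:
```python
from h import *
togo(.468,.0215,.12,np.radians(-9.6))
```

```text
t 9.9 turn [-0.09 -0.48 -0.11] shift [-1.57  0.26 -0.23] q6 1.62 F [-0.25 -0.47 -3.81] M [-0.006 -0.002  0.05 ]
```

Call:
{"op": "drive_tool", "data": {"rows": [[[0,0,0],[-1,0.17,0],40],[[0,0,0],[-1,0.17,0],40],[[0,0,0],[1,-0.17,0],40],[[0,0,0],[1,-0.17,0],40],[[0,0,0],[-1,0.17,0],40],[[0,0,0],[-1,0.17,0],40],[[0,0,0],[0,0,0],40],[[0,0,0],[0,0,0],40]]}}

```text
t: 10.7
tcp_pos: [0.4184, 0.0286, 0.1142]
tool_rot: [0.996, -0.079, -0.044, -0.003]
ft_force: [1.0, 0.1, -4.1]
gripper_width: 0.0488
```

Run:
```python
from h import *
togo(.468,.0215,.12,np.radians(-9.6))
```

```text
t 10.7 turn [-0.15 -1.   -0.11] shift [ 1.24 -0.18  0.15] q6 1.63 F [ 1.02  0.08 -4.13] M [-0.023 -0.141 -0.031]
```

Call:
{"op": "drive_tool", "data": {"rows": [[[-0.1,-0.9,0],[0.5,0,0.4],40],[[0,-0.1,0],[1,-0.17,0.1],40],[[0,0,0],[1,-0.17,0],40],[[0,0,0],[-1,0.17,0],40],[[0,0,0],[-1,0.17,0],40],[[0,-0.2,0],[1,-0.17,0.1],40],[[0,-0.2,0],[1,-0.17,0.1],40],[[0,0,0],[0,0,0],40]]}}

```text
t: 11.5
tcp_pos: [0.512, 0.0158, 0.136]
tool_rot: [0.997, -0.079, 0.009, -0.004]
ft_force: [1.1, 0.6, -3.3]
gripper_width: 0.0485
```

Call:
{"op": "drive_tool", "data": {"rows": [[[0,0,0],[0,0,0],40]]}}

```text
t: 11.6
tcp_pos: [0.5118, 0.0157, 0.1355]
tool_rot: [0.997, -0.079, 0.009, -0.004]
ft_force: [-0.1, -0.3, -3.2]
gripper_width: 0.0486
```

```bash
cat >> h.py <<'E'
def mom(n=6):
    M=[]
    for k in range(n):
        imaging.get_image("top"); s=robot.state();M.append(np.r_[s["ft_force"],s["moment"]])
    print("mean",np.mean(M,0).round(3),"sd",np.std(M,0).round(3))
E
python3 - <<'E'
from h import *
togo(.468,.0215,.12,np.radians(-9.6));mom()
E
```

```text
t 11.6 turn [-0.07  0.2  -0.11] shift [-1.1   0.14 -0.39] q6 1.61 F [-0.13 -0.29 -3.21] M [-0.03   0.032  0.019]
mean [ 1.160e-01  1.970e-01 -3.975e+00  4.000e-03 -6.000e-03 -2.000e-03] sd [0.697 0.345 0.473 0.033 0.042 0.02 ]
```

Call:
{"op": "drive_tool", "data": {"rows": [[[0,0,0],[-1,0.17,0],40],[[0,0,0],[-1,0.17,0],40],[[0,0,0],[1,-0.17,0],40],[[0,0,0],[1,-0.17,0],40],[[0,-0.2,0],[-1,0.17,0.1],40],[[0,-0.2,0],[-1,0.17,0.1],40],[[0,0,0],[0,0,0],40],[[0,0,0],[0,0,0],40]]}}

```text
t: 12.7
tcp_pos: [0.4081, 0.0325, 0.1354]
tool_rot: [0.997, -0.078, 0.011, -0.005]
ft_force: [1.5, 0.3, -4.6]
gripper_width: 0.0485
```

Run:
```python
from h import *
togo(.468,.0215,.12,np.radians(-9.6));mom()
```

```text
t 12.7 turn [-0.1   0.26 -0.13] shift [ 1.5  -0.28 -0.39] q6 1.62 F [ 1.47  0.28 -4.57] M [-0.05  -0.02  -0.039]
mean [ 4.800e-02  1.310e-01 -3.717e+00 -1.200e-02  2.000e-03  2.000e-03] sd [0.599 0.562 0.318 0.021 0.053 0.038]
```

Call:
{"op": "drive_tool", "data": {"rows": [[[0,0.2,-0.1],[0.8,-0.13,0],40],[[0,0.06,0],[0.8,-0.12,0],40],[[0,0,0],[0,0,-1],40],[[0,0,0],[0,0,-1],40],[[0,0,0],[0,0,-0.4],40],[[0,0,0],[0,0,0],40]]}}

```text
t: 13.6
tcp_pos: [0.4835, 0.0207, 0.0372]
tool_rot: [0.997, -0.083, 0.004, -0.004]
ft_force: [0.1, 0.1, -3.7]
gripper_width: 0.0487
```

Run:
```python
from h import *
togo(.4745,.0224,.0267,np.radians(-9.1))
```

```text
t 13.6 turn [-0.09  0.11  0.09] shift [-0.22  0.04 -0.26] q6 1.62 F [ 0.07  0.1  -3.72] M [-0.008  0.011 -0.003]
```

Call:
{"op": "drive_tool", "data": {"rows": [[[0,0,0],[0,0,-0.13],40],[[0,0,0],[0,0,-0.1],40],[[0,0,0],[0,0,-0.05],40],[[0,0,0],[0,0,0],40]]}}

```text
t: 14.0
tcp_pos: [0.4862, 0.0204, 0.0273]
tool_rot: [0.997, -0.083, 0.006, -0.004]
ft_force: [0.1, -0.2, -4.0]
gripper_width: 0.0483
```

Call:
{"op": "drive_tool", "data": {"rows": [[[0,0,0],[0,0,-0.05],40],[[0,0,0],[0,0,-0.03],40],[[0,0,0],[0,0,0],40]]}}

```text
t: 14.3
tcp_pos: [0.4872, 0.0203, 0.0253]
tool_rot: [0.997, -0.083, 0.008, -0.004]
ft_force: [-0.5, 0.1, -4.4]
gripper_width: 0.0487
```

Call:
{"op": "drive_tool", "data": {"rows": [[[0,0,0],[0,0,-0.05],40],[[0,0,0],[0,0,-0.03],40],[[0,0,0],[0,0,0],40]]}}

```text
t: 14.6
tcp_pos: [0.4876, 0.0203, 0.0242]
tool_rot: [0.997, -0.083, 0.008, -0.004]
ft_force: [-0.8, 0.2, -1.0]
gripper_width: 0.0485
```

Run:
```python
from h import *
shot("wrist","w6",None,1);mom(4);togo(.4745,.0224,.0267,np.radians(-9.1))
```

```text
mean [-1.344  0.124  4.596 -0.06   0.714 -0.026] sd [0.351 0.062 1.3   0.028 0.095 0.026]
t 14.85 turn [-0.08  0.2   0.09] shift [-0.33  0.05  0.07] q6 1.62 F [-1.37  0.06  5.77] M [-0.096  0.815 -0.028]
```

View pics/w6.png

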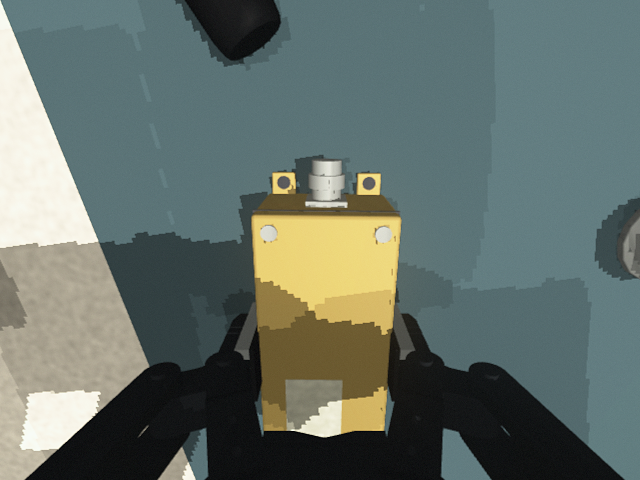

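Call:
{"op": "drive_tool", "data": {"rows": [[[0,0,0],[0,0,0],60],[[0,0,0],[0,0,0],85],[[0,0,0],[0,0,0],85],[[0,0,0],[0,0,0.5],85],[[0,0,0],[0,0,1],85],[[0,0,0],[0,0,1],85],[[0,0,0.6],[0.5,-0.8,1],85],[[0,0,0.7],[0.5,-0.8,0.8],85]]}}

```text
t: 15.65
tcp_pos: [0.5204, -0.0383, 0.1923]
tool_rot: [1.0, -0.023, 0.002, -0.005]
ft_force: [0.8, 0.4, -0.5]
gripper_width: 0.0851
```

Call:
{"op": "drive_tool", "data": {"rows": [[[0,0,0],[0.5,-0.8,0],85],[[0,0,0],[0.6,-0.7,0],85],[[0,0,0],[0.5,-0.3,0],85],[[0,0,0],[0,0,0],85]]}}

```text
t: 16.05
tcp_pos: [0.5936, -0.1186, 0.2]
tool_rot: [1.0, -0.023, 0.011, -0.003]
ft_force: [0.3, 0.6, 0.6]
gripper_width: 0.085
```

Run:
```python
from h import *
togo(.664,-.1285,.02,np.radians(-2))
shot("wrist","w7",None,1);shot("top","t7",(280,170,450,310),4.6)
```

```text
t 16.05 turn [-0.05  0.25  0.13] shift [ 1.76 -0.25 -4.5 ] q6 1.29 F [0.33 0.57 0.61] M [ 0.025  0.019 -0.03 ]
```

View pics/w7.png

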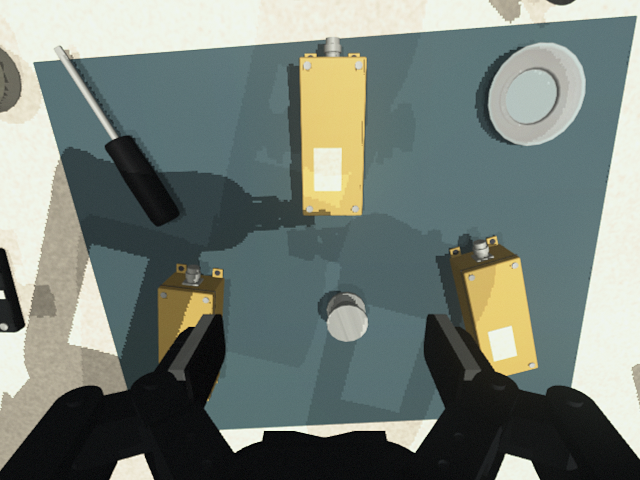

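View pics/t7.png

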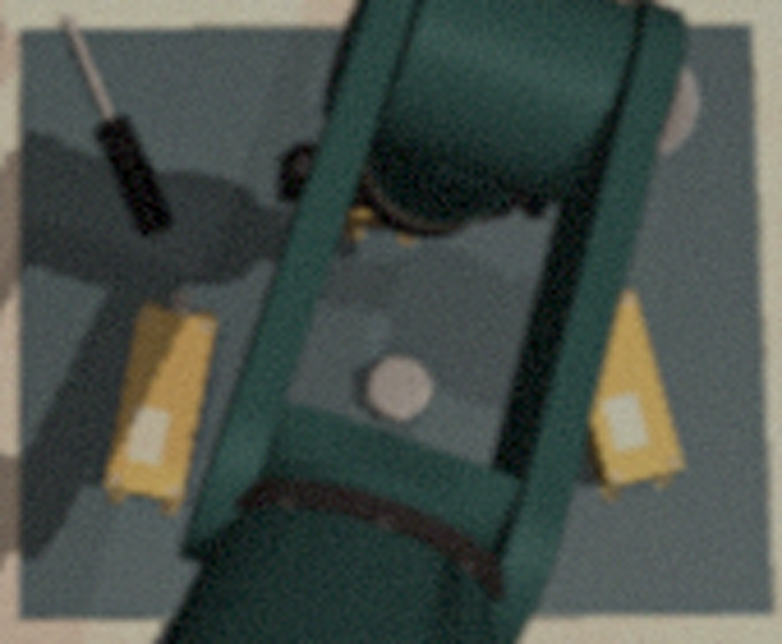

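```bash
cat >> h.py <<'E'
def case(z,n,L):
    P=np.array([ray(z,u,v,.043) for u,v in L]);c=P.mean(0);d=(P[0]+P[1]-P[2]-P[3])/2;w=(P[0]+P[3]-P[1]-P[2])/2
    print(n,c.round(4),np.linalg.norm(d).round(4),np.linalg.norm(w).round(4),"yaw",np.degrees(np.arctan2(d[1],d[0])).round(1),np.degrees(np.arctan2(-w[0],w[1])).round(1))
E
python3 - <<'E'
from h import *
z=load("w7")
case(z,"mid",[(300,57),(367,57),(363,216),(303,214)])
case(z,"right",[(457,280),(521,260),(538,367),(481,376)])
E
```

```text
mid [ 0.6654 -0.1297  0.043 ] 0.1186 0.0496 yaw -2.3 -3.6
right [ 0.4971 -0.2769  0.043 ] 0.1114 0.0553 yaw 15.8 12.9
```

Call:
{"op": "drive_tool", "data": {"rows": [[[0,0.25,0.1],[0.9,-0.13,-0.5],85],[[0,0,0],[0.9,-0.13,-0.5],85],[[0,0,0],[0,0,-1],85],[[0,0,0],[0,0,-1],85],[[0,0,0],[0,0,-0.6],85],[[0,0,0],[0,0,0],85]]}}

```text
t: 16.75
tcp_pos: [0.6564, -0.1191, 0.0504]
tool_rot: [1.0, -0.016, -0.006, -0.005]
ft_force: [-0.3, 0.2, 0.4]
gripper_width: 0.0848
```

Run:
```python
from h import *
togo(.665,-.129,.02,np.radians(-2.5))
```

```text
t 16.75 turn [-0.11 -0.14 -0.14] shift [ 0.21 -0.25 -0.76] q6 1.31 F [-0.29  0.21  0.36] M [0.003 0.027 0.007]
```

Call:
{"op": "drive_tool", "data": {"rows": [[[-0.1,-0.14,-0.1],[0.21,-0.25,-0.4],85],[[0,0,0],[0,0,-0.4],85],[[0,0,0],[0,0,0],70]]}}

```text
t: 17.05
tcp_pos: [0.6627, -0.1262, 0.0193]
tool_rot: [1.0, -0.019, -0.001, -0.001]
ft_force: [-1.5, 0.0, 0.1]
gripper_width: 0.0731
```

Run:
```python
from h import *
togo(.665,-.129,.02,np.radians(-2.5))
```

```text
t 17.05 turn [-0.02 -0.02 -0.07] shift [ 0.06 -0.07  0.02] q6 1.32 F [-1.55  0.05  0.13] M [ 0.055  0.027 -0.003]
```

Call:
{"op": "drive_tool", "data": {"rows": [[[0,0,0],[0.06,-0.07,0],60],[[0,0,0],[0,0,0],45],[[0,0,0],[0,0,0],40],[[0,0,0],[0,0,0],40],[[0,0,0],[0,0,0],40]], "force": 100}}

```text
t: 17.55
tcp_pos: [0.6656, -0.1282, 0.0231]
tool_rot: [1.0, -0.018, 0.0, -0.001]
ft_force: [0.5, -0.1, -3.9]
gripper_width: 0.0488
```

Call:
{"op": "drive_tool", "data": {"rows": [[[0,0,0],[0,0,0.5],40],[[0,0,0],[0,0,1],40],[[0,0,0],[0,0,1],40],[[0,0,0],[0,0,0.5],40],[[0,0,0],[-1,0,0],40],[[0,0,0],[-0.5,0,0],40],[[0,0,0],[0,0,0],40],[[0,0,0],[0,0,0],40]]}}

```text
t: 18.35
tcp_pos: [0.6014, -0.1274, 0.1458]
tool_rot: [1.0, -0.019, -0.002, -0.002]
ft_force: [-0.2, 0.5, -4.5]
gripper_width: 0.0489
```

Run:
```python
from h import *
togo(.665,-.129,.13,np.radians(-2.5));mom(4)
```

```text
t 18.35 turn [-0.04 -0.04 -0.08] shift [ 1.59 -0.04 -0.39] q6 1.28 F [-0.15  0.46 -4.46] M [-0.017  0.016 -0.038]
mean [ 2.100e-01 -1.480e-01 -4.362e+00 -1.000e-03  5.000e-03 -6.000e-03] sd [0.405 0.321 0.332 0.04  0.027 0.024]
```

Call:
{"op": "drive_tool", "data": {"rows": [[[0,0,0],[-1,0.04,0],40],[[0,0,0],[-1,0.04,0],40],[[0,0,0],[1,-0.04,0],40],[[0,0,0],[1,-0.04,0],40],[[0,0,0],[-1,0.04,0],40],[[0,0,0],[-1,0.04,0],40],[[0,0,0],[0,0,0],40],[[0,0,0],[0,0,0],40]]}}

```text
t: 19.35
tcp_pos: [0.5089, -0.1187, 0.1324]
tool_rot: [1.0, -0.017, -0.016, -0.006]
ft_force: [1.1, -0.4, -4.6]
gripper_width: 0.0485
```

Run:
```python
from h import *
togo(.665,-.129,.13,np.radians(-2.5));mom(5)
```

```text
t 19.35 turn [-0.15 -0.36 -0.11] shift [ 3.9  -0.26 -0.06] q6 1.24 F [ 1.11 -0.39 -4.55] M [-0.026 -0.054  0.026]
mean [ 0.285 -0.151 -4.051  0.009 -0.026  0.007] sd [0.458 0.274 0.555 0.044 0.024 0.025]
```

Call:
{"op": "drive_tool", "data": {"rows": [[[0,0,0],[1,-0.04,0],40],[[0,0,0],[1,-0.04,0],40],[[0,0,0],[-1,0.04,0],40],[[0,0,0],[-1,0.04,0],40],[[0,0,0],[1,-0.04,0],40],[[0,0,0],[1,-0.04,0],40],[[0,0,0],[0,0,0],40],[[0,0,0],[0,0,0],40]]}}

```text
t: 20.4
tcp_pos: [0.5844, -0.1183, 0.1246]
tool_rot: [0.999, -0.016, -0.026, -0.009]
ft_force: [-1.0, 0.5, -5.2]
gripper_width: 0.0488
```

Run:
```python
from h import *
togo(.665,-.129,.13,np.radians(-2.5));mom(5)
```

```text
t 20.4 turn [-0.23 -0.58 -0.12] shift [ 2.02 -0.27  0.14] q6 1.28 F [-0.98  0.49 -5.19] M [-0.03  -0.074 -0.008]
mean [ 0.315 -0.06  -4.027 -0.044 -0.039 -0.005] sd [0.669 0.727 0.628 0.017 0.028 0.025]
```

Call:
{"op": "drive_tool", "data": {"rows": [[[-0.2,-0.58,-0.1],[1,-0.13,0],40],[[0,0,0],[1,-0.12,0],40],[[0,0,0],[0,0,-1],40],[[0,0,0],[0,0,-0.8],40],[[0,0,0],[0,0,0],40]]}}

```text
t: 21.15
tcp_pos: [0.6657, -0.1296, 0.0546]
tool_rot: [1.0, -0.022, 0.003, -0.0]
ft_force: [-1.3, 1.1, -4.6]
gripper_width: 0.0488
```

Run:
```python
from h import *
togo(.6656,-.1282,.0231,np.radians(-2))
```

```text
t 21.15 turn [-0.01  0.07  0.1 ] shift [-0.    0.03 -0.79] q6 1.32 F [-1.34  1.13 -4.64] M [-0.006  0.126  0.042]
```

Call:
{"op": "drive_tool", "data": {"rows": [[[0,0.07,0.1],[0,0.03,-0.5],40],[[0,0,0],[0,0,-0.2],40],[[0,0,0],[0,0,-0.06],40],[[0,0,0],[0,0,-0.05],40],[[0,0,0],[0,0,0],40]]}}

```text
t: 21.65
tcp_pos: [0.6661, -0.1292, 0.0267]
tool_rot: [1.0, -0.018, 0.001, 0.0]
ft_force: [-1.2, 1.2, -4.1]
gripper_width: 0.0483
```

Call:
{"op": "drive_tool", "data": {"rows": [[[0,0,0],[0,0,-0.08],40],[[0,0,0],[0,0,-0.06],40],[[0,0,0],[0,0,-0.04],40],[[0,0,0],[0,0,0],40]]}}

```text
t: 22.05
tcp_pos: [0.6678, -0.1298, 0.022]
tool_rot: [1.0, -0.018, 0.003, 0.001]
ft_force: [-0.5, 0.3, -4.2]
gripper_width: 0.0486
```

Call:
{"op": "drive_tool", "data": {"rows": [[[0,0,0],[0,0,-0.05],40],[[0,0,0],[0,0,-0.03],40],[[0,0,0],[0,0,0],40]]}}

```text
t: 22.35
tcp_pos: [0.6679, -0.1298, 0.0221]
tool_rot: [1.0, -0.018, 0.003, 0.001]
ft_force: [-0.5, -0.3, -4.1]
gripper_width: 0.0487
```

Call:
{"op": "drive_tool", "data": {"rows": [[[0,0,0],[0,0,-0.08],40],[[0,0,0],[0,0,-0.06],40],[[0,0,0],[0,0,-0.03],40],[[0,0,0],[0,0,0],40]]}}

```text
t: 22.75
tcp_pos: [0.6682, -0.1299, 0.022]
tool_rot: [1.0, -0.018, 0.004, 0.001]
ft_force: [-0.9, 0.5, -3.2]
gripper_width: 0.0488
```

Call:
{"op": "drive_tool", "data": {"rows": [[[0,0,0],[0,0,-0.1],40],[[0,0,0],[0,0,0],55],[[0,0,0],[0,0,0],85],[[0,0,0],[0,0,0],85],[[0,0,0],[0,0,0.5],85],[[0,0,0],[0,0,1],85],[[0,0,0],[0,0,1],85],[[0,0,0],[-0.5,0,1],85]]}}

```text
t: 23.55
tcp_pos: [0.648, -0.1295, 0.1571]
tool_rot: [1.0, -0.018, 0.001, -0.0]
ft_force: [-0.1, -0.4, -0.2]
gripper_width: 0.0851
```

Call:
{"op": "drive_tool", "data": {"rows": [[[0,0,0.8],[-1,-0.6,0.6],85],[[0,0,0.8],[-1,-0.6,0.2],85],[[0,0,0.8],[-1,-0.6,0],85],[[0,0,0.8],[-0.7,-0.6,0],85],[[0,0,0],[-0.5,-0.6,0],85],[[0,0,0],[-0.5,-0.6,0],85],[[0,0,0],[0,0,0],85]]}}

```text
t: 24.25
tcp_pos: [0.4592, -0.2782, 0.1955]
tool_rot: [0.992, 0.129, 0.009, 0.004]
ft_force: [0.3, 0.9, 0.6]
gripper_width: 0.0853
```

Run:
```python
from h import *
togo(.497,-.277,.02,np.radians(14))
shot("wrist","w8",None,1);shot("top","t8",(280,170,450,310),4.6)
```

```text
t 24.25 turn [ 0.06  0.2  -0.17] shift [ 0.94  0.03 -4.39] q6 0.63 F [0.33 0.94 0.59] M [ 0.023 -0.026  0.055]
```

View pics/w8.png

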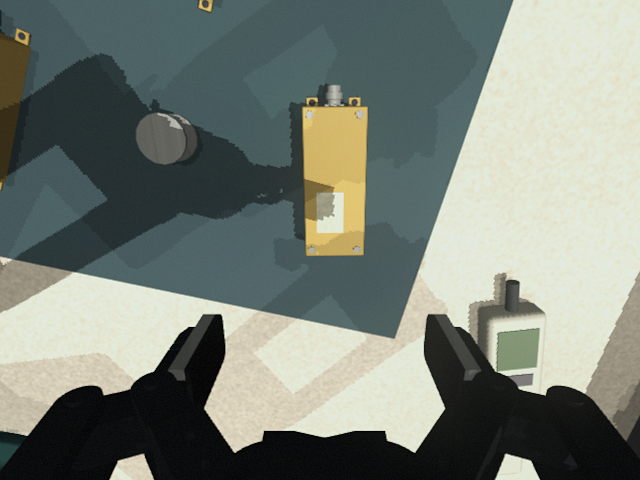

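View pics/t8.png

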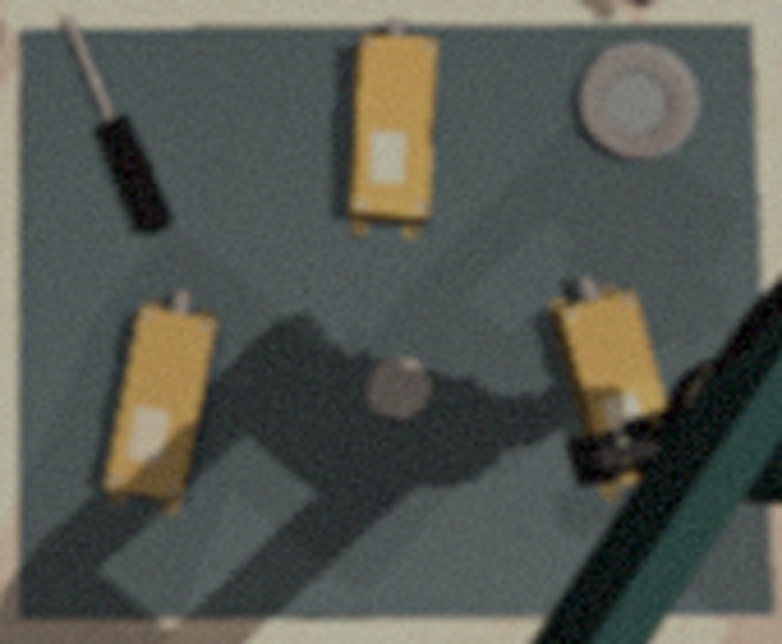

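Run:
```python
from h import *
z=load("w8")
case(z,"right",[(302,106),(368,106),(364,256),(306,256)])
```

```text
right [ 0.4976 -0.2801  0.043 ] 0.1198 0.0495 yaw 15.5 14.8
```

Call:
{"op": "drive_tool", "data": {"rows": [[[0.06,0.2,0],[0.95,-0.03,-0.5],85],[[0,0,0],[0,0,-1],85],[[0,0,0],[0,0,-1],85],[[0,0,0],[0,0,-1],85],[[0,0,0],[0,0,0],85]]}}

```text
t: 24.85
tcp_pos: [0.5076, -0.2746, 0.0527]
tool_rot: [0.991, 0.131, 0.005, 0.001]
ft_force: [-0.1, 0.9, -0.6]
gripper_width: 0.0849
```

Run:
```python
from h import *
togo(.4976,-.2795,.02,np.radians(15.1))
```

```text
t 24.85 turn [ 0.02  0.11 -0.  ] shift [-0.25 -0.12 -0.82] q6 0.68 F [-0.07  0.87 -0.58] M [ 0.019  0.106 -0.059]
```

Call:
{"op": "drive_tool", "data": {"rows": [[[0,0.11,0],[-0.28,-0.12,-0.45],85],[[0,0,0],[-0.05,0,-0.4],85],[[0,0,0],[0,0,0],70]]}}

```text
t: 25.15
tcp_pos: [0.4982, -0.2779, 0.0202]
tool_rot: [0.991, 0.133, 0.001, 0.001]
ft_force: [0.1, 0.6, 0.2]
gripper_width: 0.0725
```

Run:
```python
from h import *
togo(.4976,-.2795,.02,np.radians(15.1))
```

```text
t 25.15 turn [ 0.02  0.02 -0.04] shift [-0.02 -0.04 -0.01] q6 0.67 F [0.06 0.62 0.19] M [ 0.005 -0.02  -0.01 ]
```

Call:
{"op": "drive_tool", "data": {"rows": [[[0,0,0],[0,-0.04,0],60],[[0,0,0],[0,0,0],45],[[0,0,0],[0,0,0],40],[[0,0,0],[0,0,0],40],[[0,0,0],[0,0,0],40]], "force": 100}}

```text
t: 25.65
tcp_pos: [0.5019, -0.28, 0.0258]
tool_rot: [0.991, 0.134, 0.003, 0.003]
ft_force: [-0.7, -0.3, -5.1]
gripper_width: 0.0484
```

Call:
{"op": "drive_tool", "data": {"rows": [[[0,0,0],[0,0,0.5],40],[[0,0,0],[0,0,1],40],[[0,0,0],[0,0,1],40],[[0,0,0],[0,0,0.5],40],[[0,0,0],[0,0,0],40],[[0,0,0],[0,0,0],40]]}}

```text
t: 26.25
tcp_pos: [0.4992, -0.2782, 0.148]
tool_rot: [0.991, 0.134, 0.002, 0.001]
ft_force: [-0.1, 0.9, -4.4]
gripper_width: 0.0485
```

Run:
```python
from h import *
togo(.4976,-.2795,.13,np.radians(15.1));mom(4)
```

```text
t 26.25 turn [ 0.03  0.04 -0.05] shift [-0.04 -0.03 -0.45] q6 0.67 F [-0.12  0.89 -4.39] M [-0.023 -0.007 -0.014]
mean [ 6.00e-03 -4.71e-01 -4.62e+00  9.00e-03 -4.00e-03  3.30e-02] sd [0.349 0.401 0.462 0.029 0.026 0.024]
```

Call:
{"op": "drive_tool", "data": {"rows": [[[0,0,0],[1,0.27,0],40],[[0,0,0],[1,0.27,0],40],[[0,0,0],[-1,-0.27,0],40],[[0,0,0],[-1,-0.27,0],40],[[0,0,0],[1,0.27,0],40],[[0,0,0],[1,0.27,0],40],[[0,0,0],[0,0,0],40],[[0,0,0],[0,0,0],40]]}}

```text
t: 27.25
tcp_pos: [0.5697, -0.2503, 0.1298]
tool_rot: [0.991, 0.133, -0.012, -0.009]
ft_force: [0.1, 0.0, -4.3]
gripper_width: 0.0484
```

Run:
```python
from h import *
togo(.4976,-.2795,.13,np.radians(15.1));mom(5)
```

```text
t 27.25 turn [-0.18 -0.31 -0.03] shift [-1.8  -0.73  0.  ] q6 0.78 F [ 0.09  0.02 -4.29] M [ 0.001 -0.021 -0.023]
mean [-0.302  0.141 -3.836 -0.054  0.015  0.007] sd [0.562 0.218 0.781 0.048 0.026 0.012]
```

Call:
{"op": "drive_tool", "data": {"rows": [[[0,0,0],[-1,-0.27,0],40],[[0,0,0],[-1,-0.27,0],40],[[0,0,0],[1,0.27,0],40],[[0,0,0],[1,0.27,0],40],[[0,0,0],[-1,-0.27,0],40],[[0,0,0],[-1,-0.27,0],40],[[0,0,0],[0,0,0],40],[[0,0,0],[0,0,0],40]]}}

```text
t: 28.3
tcp_pos: [0.4788, -0.2737, 0.1303]
tool_rot: [0.991, 0.13, -0.014, -0.01]
ft_force: [0.4, -0.7, -4.0]
gripper_width: 0.0487
```

Run:
```python
from h import *
togo(.4976,-.2795,.13,np.radians(15.1));mom(5)
```

```text
t 28.3 turn [-0.19 -0.35  0.04] shift [ 0.47 -0.14 -0.01] q6 0.67 F [ 0.35 -0.69 -3.98] M [-0.037 -0.106 -0.006]
mean [-3.290e-01 -3.800e-02 -4.663e+00 -2.000e-03 -7.000e-02 -7.000e-03] sd [0.439 0.55  0.365 0.041 0.019 0.031]
```

Call:
{"op": "drive_tool", "data": {"rows": [[[-0.1,-0.3,0],[1,0.27,0],40],[[0,0,0],[1,0.27,0],40],[[0,0,0],[-1,-0.27,0],40],[[0,0,0],[-1,-0.27,0],40],[[0,0,0],[1,0.27,0],40],[[0,0,0],[1,0.27,0],40],[[0,0,0],[-0.3,-0.08,0],40],[[0,0,0],[0,0,0],40]]}}

```text
t: 29.35
tcp_pos: [0.5519, -0.2516, 0.1265]
tool_rot: [0.991, 0.133, -0.003, -0.006]
ft_force: [-0.2, -0.1, -5.4]
gripper_width: 0.0485
```

Run:
```python
from h import *
togo(.4976,-.2795,.13,np.radians(15.1));mom(10)
```

```text
t 29.35 turn [-0.12 -0.09 -0.03] shift [-1.36 -0.7   0.09] q6 0.76 F [-0.21 -0.11 -5.36] M [ 0.008  0.061 -0.032]
mean [ 0.2    0.012 -4.366 -0.024  0.038  0.02 ] sd [0.755 0.669 0.761 0.028 0.038 0.023]
```

Call:
{"op": "drive_tool", "data": {"rows": [[[0,0,0],[-1,-0.27,0],40],[[0,0,0],[-1,-0.27,0],40],[[0,0,0],[1,0.27,0],40],[[0,0,0],[1,0.27,0],40],[[0,0,0],[-1,-0.27,0],40],[[0,0,0],[-1,-0.27,0],40],[[0,0,0],[0.3,0.08,0],40],[[0,0,0],[0,0,0],40]]}}

```text
t: 30.65
tcp_pos: [0.4783, -0.2715, 0.1253]
tool_rot: [0.991, 0.13, -0.004, -0.007]
ft_force: [-0.1, 0.5, -3.5]
gripper_width: 0.0481
```

Run:
```python
from h import *
togo(.4976,-.2795,.13,np.radians(15.1));mom(10)
```

```text
t 30.65 turn [-0.14 -0.11  0.03] shift [ 0.48 -0.2   0.12] q6 0.66 F [-0.12  0.48 -3.5 ] M [-0.009 -0.076  0.034]
mean [-1.850e-01  4.200e-02 -4.518e+00  2.000e-03 -6.600e-02 -1.400e-02] sd [0.439 0.48  0.623 0.036 0.046 0.038]
```

Call:
{"op": "drive_tool", "data": {"rows": [[[0,-0.1,0],[1,0.27,0.1],40],[[0,0,0],[1,0.27,0],40],[[0,0,0],[1,0.27,0],40],[[0,0,0],[-1,-0.27,0],40],[[0,0,0],[-1,-0.27,0],40],[[0,0,0],[-1,-0.27,0],40],[[0,0,0],[1,0.27,0],40],[[0,0,0],[1,0.27,0],40]]}}

```text
t: 31.95
tcp_pos: [0.5506, -0.2466, 0.1241]
tool_rot: [0.992, 0.129, -0.007, -0.011]
ft_force: [2.7, -1.1, -3.4]
gripper_width: 0.0489
```

Call:
{"op": "drive_tool", "data": {"rows": [[[0,0,0],[1,0.27,0],40],[[0,0,0],[-1,-0.27,0],40],[[0,0,0],[-1,-0.27,0],40],[[0,0,0],[-1,-0.27,0],40],[[0,0,0],[1,0.27,0],40],[[0,0,0],[1,0.27,0],40],[[0,0,0],[0,0,0],40]]}}

```text
t: 32.65
tcp_pos: [0.549, -0.2442, 0.1193]
tool_rot: [0.992, 0.129, -0.01, -0.014]
ft_force: [-0.4, -1.2, -2.9]
gripper_width: 0.0484
```

Run:
```python
from h import *
togo(.4976,-.2795,.13,np.radians(15.1));mom(4)
p,d,i=shot("wrist","w9",None,1)
```

```text
t 32.65 turn [-0.28 -0.27  0.06] shift [-1.28 -0.88  0.27] q6 0.77 F [-0.36 -1.23 -2.91] M [-0.038 -0.115  0.057]
mean [ 1.350e-01  9.000e-02 -4.388e+00 -4.800e-02  5.600e-02  2.000e-03] sd [0.317 0.19  0.282 0.027 0.08  0.033]
```

View pics/w9.png

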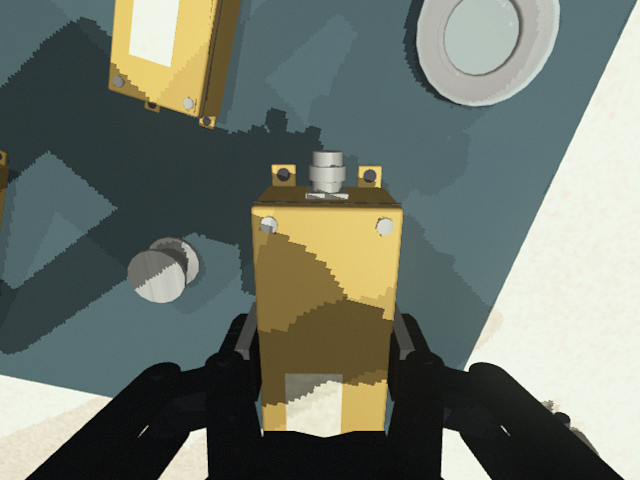

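Call:
{"op": "drive_tool", "data": {"rows": [[[-0.25,-0.25,1],[0,0.2,0.5],40],[[0,0,1],[0,0.4,0.5],40],[[0,0,1],[0,0.5,0],40],[[0,0,1],[0,0.5,0],40],[[0,0,1],[-0.1,0.5,0],40],[[0,0,1],[-0.1,0.5,0],40],[[0,0,1],[-0.1,0.5,0],40],[[0,0,1],[-0.1,0.5,0],40]]}}

```text
t: 33.7
tcp_pos: [0.5226, -0.1005, 0.1613]
tool_rot: [0.884, 0.468, -0.004, 0.001]
ft_force: [1.2, 1.0, -4.0]
gripper_width: 0.0484
```

Call:
{"op": "drive_tool", "data": {"rows": [[[0,0,1],[-0.1,0.5,0],40],[[0,0,1],[-0.1,0.5,0],40],[[0,0,1],[-0.1,0.5,0],40],[[0,0,1],[0,0.4,0],40],[[0,0,1],[0,0.2,0],40],[[0,0,0.8],[0,0,0],40],[[0,0,0],[0,0,0],40]]}}

```text
t: 34.4
tcp_pos: [0.503, -0.0122, 0.1622]
tool_rot: [0.73, 0.683, -0.005, 0.001]
ft_force: [-0.3, -1.3, -3.8]
gripper_width: 0.0481
```

Run:
```python
from h import *
togo(.5165,.0202,.148,np.radians(85))
```

```text
t 34.4 turn [ 0.1  -0.07 -0.24] shift [ 0.34  0.81 -0.36] q6 -0.08 F [-0.25 -1.29 -3.76] M [-0.062  0.003 -0.018]
```

Call:
{"op": "drive_tool", "data": {"rows": [[[0.1,-0.07,-0.24],[0.17,0.4,-0.18],40],[[0,0,0],[0.17,0.35,-0.18],40],[[0,0,0],[0,0,0],40],[[0,0,0],[0,0,0],40]]}}

```text
t: 34.8
tcp_pos: [0.5155, 0.0165, 0.1483]
tool_rot: [0.741, 0.672, -0.0, 0.0]
ft_force: [0.5, 0.2, -4.6]
gripper_width: 0.0482
```

Run:
```python
from h import *
togo(.5165,.0202,.148,np.radians(85))
shot("wrist","w10",None,1);shot("top","t10",(200,190,360,310),5);shot("side","s10",(230,230,390,350),5)
```

```text
t 34.8 turn [0.01 0.   0.12] shift [ 0.02  0.09 -0.01] q6 -0.0 F [ 0.46  0.22 -4.64] M [-0.114 -0.006  0.019]
```

View pics/w10.png

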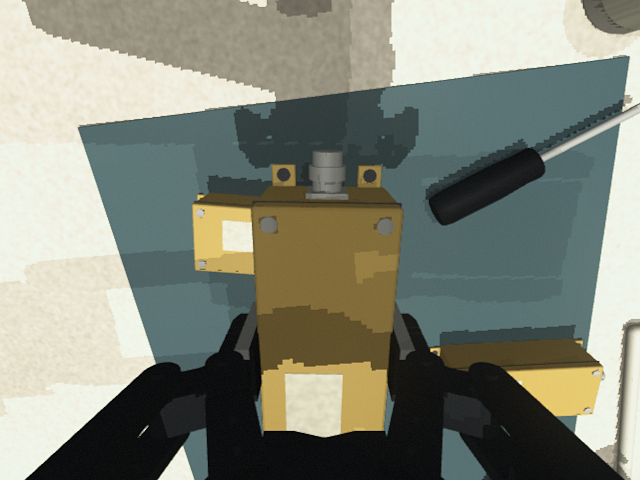

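View pics/t10.png

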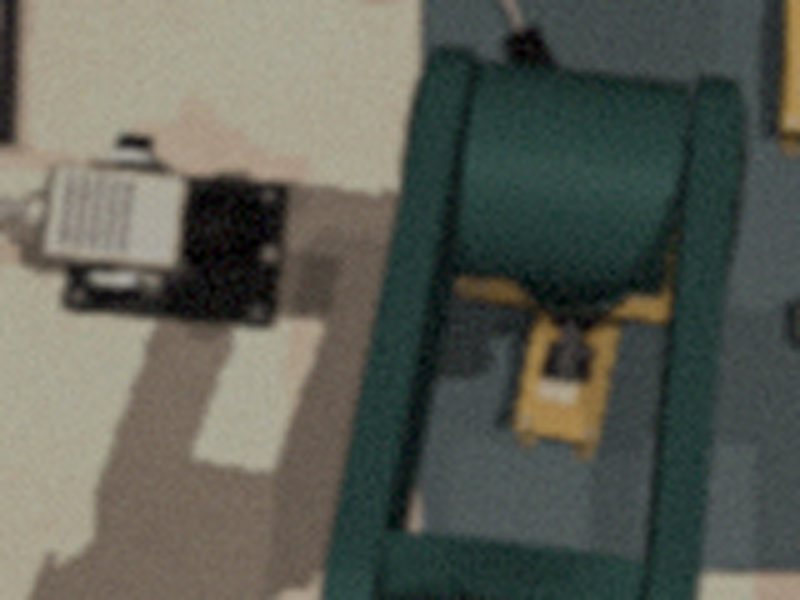

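View pics/s10.png

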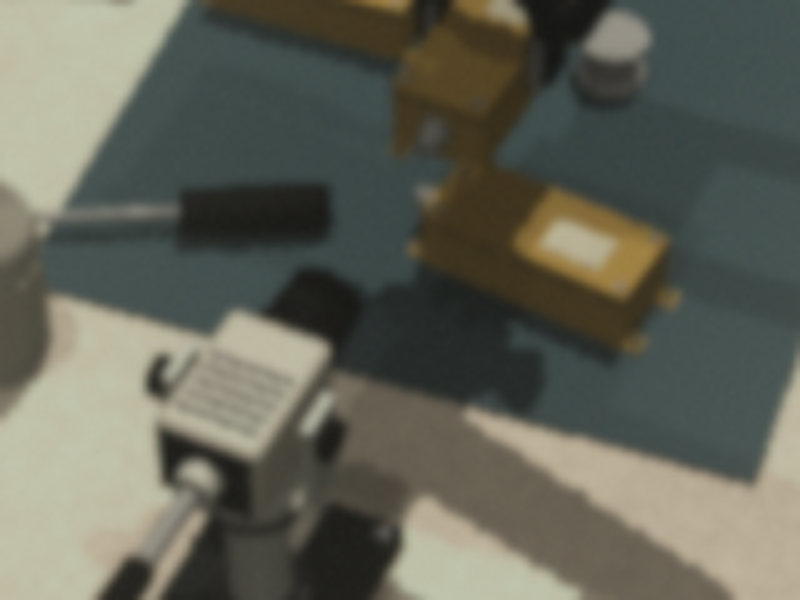

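Run:
```python
from h import *
np.set_printoptions(precision=4,suppress=True)
z=load("w10");C=cloud(z)
for u,v in [(328,153),(328,158),(328,170),(327,182),(300,230),(350,230),(270,300),(380,300)]: print((u,v),np.median(C[v-1:v+2,u-1:u+2].reshape(-1,3),axis=0))
s=load("s10");C=cloud(s)
for u,v in [(433,130),(440,132),(335,285),(300,300),(350,310)]:
    a,b=round(230+u/5),round(230+v/5);print("side",(u,v),np.median(C[b-1:b+2,a-1:a+2].reshape(-1,3),axis=0))
# predictions
P=np.array([.538,.2662,.15]);
for nm,h,t in [("h95",-95,.028),("h94",-94,.02)]:
    f=np.array([np.cos(np.radians(h))*np.cos(t),np.sin(np.radians(h))*np.cos(t),-np.sin(t)])
    tip=np.array([.5155+.072*np.cos(np.radians(84.4)),.0165+.072*np.sin(np.radians(84.4)),.1455]);d=tip-P
    y=np.cross([0,0,1],f);print(nm,"x",d@f-.075,"y",d@y,"z",d@np.cross(f,y))
    L=P+.075*f;print("lens px side",(proj(s,L)-[230,230])*5)
print("port px side",(proj(s,tip)-[230,230])*5,"wrist",proj(z,tip))
```

```text
(328, 153) [0.524  0.0885 0.1521]
(328, 158) [0.5238 0.0868 0.1528]
(328, 170) [0.5235 0.083  0.154 ]
(327, 182) [0.5227 0.0786 0.1531]
(300, 230) [0.5125 0.0661 0.1674]
(350, 230) [0.5289 0.0646 0.1671]
(270, 300) [0.4988 0.0414 0.1672]
(380, 300) [0.5376 0.0376 0.1671]
side (433, 130) [0.5191 0.078  0.1548]
side (440, 132) [0.5187 0.077  0.1524]
side (335, 285) [0.5242 0.1981 0.1638]
side (300, 300) [0.5343 0.2137 0.1669]
side (350, 310) [0.5151 0.2027 0.1553]
h95 x 0.10377070005543705 y 0.00010233658434576813 z 0.0005049255647897314
lens px side [326.6379 295.3975]
h94 x 0.10374359305043653 y -0.003016038340622029 z -0.0009253664590155561
lens px side [324.0538 293.5906]
port px side [425.0439 152.5872] wrist [323.8624 152.6045]
```

Run:
```python
from h import *
from cell import finish_job
s=robot.state();print(s["t"],s["tcp_pos"],abs(s["qvel"]).max(),s["gripper_width"])
print(finish_job())
```

```text
34.95 [0.51572546 0.01632877 0.14847278] 0.0034070015653169857 0.048489711680943
the job is handed in; nothing more can be done
None
```

I set the inspection camera straight and level, found the rattling case, and handed the job in at about 35 s. The rattling case is held up to the lens in the gripper.

- **Camera:** I turned it by its pan bar. It measured about 1° off the white line and about 1.7° off level, inside the 8° limit.
- **Finding the loose part:** The case that stood on the right is the one with the loose part. Its tipping moment shifted by about 0.10–0.11 N m between the two ends in two repeated shakes. That is below the nominal 0.14 N m, but several times the measurement noise. I gave it one more, longer shake so the part would knock at both ends; I did not measure the knocks themselves.
- **Sound cases:** The left and middle cases showed no moment shift on averaged readings. One single reading on the left case looked like a shift of 0.14 N m, but the averaged repeat showed none, so I put that down to noise. I set both back on the mat and released them. Later pictures show both upright, the left one about 1–2 cm ahead of where it stood.
- **Final pose:** The connector end is about 104 mm from the lens and within about 3 mm of the line of sight. The case is level and the arm was still.
- **Other items:** I saw nothing else on the bench moved in the pictures I took, though I did not measure each item.

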